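# Tighten the drying rack's clamp screw

## Task

The slotted clamp screw on top of the pasta drying rack is loose. Take the stubby screwdriver from its wooden block, rest the blade lightly on the sprung screw head and turn it gently until it drops into the slot, then turn the screw clockwise until it is fully home against its stop, without squashing the head down or forcing it past the stop. Finally put the screwdriver back upright in its block, fully down, and leave everything else where it is.

Things in the scene. Friction and masses are not known exactly. Their poses are not given: they have to be found in the camera images.
- driver: stubby flat screwdriver, 122 mm long, 0.11 kg, standing in its block handle up. Origin: middle of the blade's end edge; z up the shaft to the handle, x along the blade's width. Blade 14 mm wide (x), 3 mm thick (y), 16 mm long, then a round shaft 9 mm thick up to z = 54 mm, then the handle. At the start it may be turned up to 0.9 rad either way from the world axes.
- driver_grip (a point): middle of the screwdriver's red handle, 85 mm above the blade's end, axes as the screwdriver's. The handle is 26 x 26 mm with flats square to x and y, 66 mm long (52 to 118 mm above the blade's end), with a flat black cap 4 mm thick on top. In the block its underside rests on the block's top.
- stand: fixed dark wooden block 90 x 90 x 60 mm that holds the screwdriver. Origin: centre of its underside on the table.
- stand_hole0 (a point): centre of the mouth of the round hole (20 mm across, 55 mm deep, straight down) in the block's top, 60 mm above the table; put back, the blade's end is 52 mm below this point.
- rack: fixed pasta drying rack: base 150 x 150 x 18 mm, square post, dark round hub 68 mm across, its top at 130 mm; five thin arms spread level at 112 mm height reach 148 mm from the post, towards the rack's +x and both sides; two more are folded down on its -x side. Origin: centre of the base's underside.
- screw_top (a point): fixed to the rack, axes as the rack's (z up): centre of the screw head's top face when not pressed, 142 mm above the table. The brass head is 27 mm across, 12 mm proud of the hub. A straight slot 5.2 mm wide, 6 mm deep, with dark floor runs right across through its centre. The slot's angle is not measured: at the start it lies within 1.0 rad either way of the rack's x axis.
- screw (a joint): turn of the screw in its thread, rad: grows when the screw is turned clockwise seen from above; starts between 0 and 0.3, hard stop (fully home) at 1.2. It takes about 0.08 N m to turn and stays where it is left.
- press (a joint): how far the sprung screw head is pushed down, m: 0 at rest, bottoms at 0.007. The first movement takes about 2 N, then 1.5 N more per mm; the head counts as squashed beyond 0.003 (about 6.5 N).
- bushing (a joint): twist of the rubber bushing that holds the screw's thread, rad, clockwise from above positive, 0 at rest; it gives 1 rad per 0.8 N m of torque on the screw (0.1 rad in plain turning) and springs back. With the screw at its stop, turning on only twists the bushing; beyond 0.35 rad (0.28 N m) the screw is forced.
- bowl: stainless steel mixing bowl, 200 mm across, 85 mm high, loose; to be left alone. Origin: centre of its underside.
- spatula: blue hard-silicone spatula about 255 mm long, loose, lying flat; to be left alone. Origin: on its underside near the middle.
- rolling_pin: short olive-wood rolling pin 264 mm long, 48 mm thick, loose; to be left alone. Origin: under its middle.
- canister: white ceramic canister with wooden screw-top lid, 110 mm across, 168 mm high, loose; to be left alone. Origin: centre of its underside.
- jar: amber glass jar, 76 mm across, 130 mm high, loose; to be left alone. Origin: centre of its underside.
- cup: terracotta cup, 80 mm across, 75 mm high, loose; to be left alone. Origin: centre of its underside.

How it is judged:
By the outcome, as a careful person would: the job done as asked, in the order asked, and still so for the second after the job is handed in, with the robot touching nothing.
It also fails if it takes over 72 s, if anything falls off the work surface, if the arm or the gripper's body presses on something with over 40 N, if the wrist force passes 120 N, or if a joint passes its speed limit or range.

## Robot

A 6-joint arm with a two-finger parallel gripper is mounted at the origin on the work surface. World frame = base frame: x ahead of the robot, y to its left, z up, the work surface at z = 0. Lengths are in m, angles in rad, forces in N, time in s.
With the tool pointing down it reaches from about 0.325 to 0.875 m from the base axis. Payload 4.4 kg.
Tool frame: the origin (TCP) lies where the fingers leave the gripper's body, on its centre line; the fingertips stand r.tips_ahead ahead of it and the grasp point (between the pads) lies 54 mm ahead of it (r.tips_ahead is the distance from the TCP to the fingertips, in m); z points along the fingers, y is the direction in which the jaws open and shut (so a half turn about z gives the same grasp; the last joint's range is limited). The gripper opens to 85 mm and grips with 20 to 120 N. Pads are 22 mm wide; open, the fingers measure 114 mm over their backs; the gripper's body (76 mm by 85 mm) begins 54 mm behind the grasp point. The pads swing forward as they close: fully open they stand 13 mm farther back than shut.
Start: joints at [-1.351, 0.207, 1.542, -0, 1.393, -0.15], TCP at [0.208, -0.536, 0.304] pointing down, gripper open.
Joint ranges: [-2.73, 2.73], [-0.86, 2.22], [0.23, 2.46], [-1.11, 4.25], [0.08, 2.63], [-2.82, 2.82]. Speed limits (rad/s): [2.79, 2.79, 3.14, 3.14, 3.14, 3.14].

## Interface

Orientations are given as a rotation vector (axis times angle).
In Python, from station import r gives the robot as it stands.
- The arm moves only by the tool servo_tool, never from a script. Its argument "commands" is a list that holds one entry, the list of rows, each a list of 7 numbers: the turn, a rotation vector about the tool's x, y, z in units of 5 degrees (1.0 is 5 degrees), then the shift along the tool's x, y, z in units of 30 mm (1.0 is 30 mm), then the gripper command: -1 is shut, 1 is fully open, values between are in proportion. A call has 1 to 12 rows; each row is the pose to reach, as a shift and turn from the pose commanded when the call began, along the tool's axes at that moment; what a row does not reach only later rows make up. A row lasts 1/10 s, in which the tool goes at most 50 mm and 8.59 degrees, less where a joint would pass 70% of its speed; a pose out of reach is approached as far as the arm can. A call with a gripper value outside its range is refused whole. The fingers move at their own pace and stop on an object; "newtons" is the grip in N (left out, the last holds). Time passes only in rows, so rows that repeat a pose let the fingers close. It gives the time, the measured TCP pose, the force and the opening at its end, in the units of the state.
- r.observe(): the state, without advancing time (a new reading comes with each control period).
- r.get_image(name): name is "scene" or "top"; returns a dict with "color" (420x560x3 uint8, red, green, blue), "mtx" (3x3 intrinsics, pixels), "R" (3x3) and "t" (3): a world point X has camera coordinates R X + t. Camera axes: x right, y down, z forward; pixel columns grow to the right and rows downward; lengths in m; the calibration is good to about 2 mm. A picture is of the moment at which its call begins. There is no depth.
- r.job_done(): hands the job in, once; it reports no verdict.
The state is a dict: "clock": time; "joints": joint angles; "joint_velocities": joint speeds; "joint_torque": joint torques, N m; "tool_pos": TCP position; "tcp_rot": TCP orientation; "ft_force": force on the tool from outside, world axes, zero at the start; "moment": the same for the moment, N m; "opening": opening from 0.0 (shut) to 1.0 (fully open).
Only numpy, scipy, OpenCV 4.12 (cv2) and the standard library are available. Lean on these libraries where they do the work, as an engineer would, in place of code of your own. Each camera call takes 0.05 s, during which the arm holds its last target.

## Working session

There is one attempt and no reset: what is moved stays moved. The work goes in short steps, Python scripts to look and compute and a tool call to move; the robot and the scene stay as the last step left them, time stands still between calls to the robot, and variables do not carry over. Pictures are saved under pics/ and viewed, and the job is handed in when it is done.

Besides the shell and the picture viewer there is one more tool, called after "Call:" in YAML: its name, and indented under it one key for each argument. servo_tool: Moves the arm, as the interface text tells. Its arguments: {"type":"object","properties":{"commands":{"type":"array","items":{"type":"array","items":{"type":"array","items":{"type":"number"}}}},"newtons":{"type":"number"}},"required":["commands"]}

```bash
ls; mkdir -p pics; python3 - <<'E'
from station import r
import cv2,json,numpy as np
print(r.observe(), r.tips_ahead)
for n in("scene","top"):
    d=r.get_image(n); cv2.imwrite(f"pics/{n}0.png",d["color"][:,:,::-1]); print(n,d["mtx"],d["R"],d["t"])
E
```

```text
pics
{'clock': 0.0, 'joints': array([-1.35051685e+00,  2.07421842e-01,  1.54295470e+00, -2.54172928e-07,
        1.39349675e+00, -1.50488218e-01]), 'joint_velocities': array([-0.0020004 ,  0.00129718,  0.0017452 , -0.00290056, -0.00057809,
       -0.00055389]), 'joint_torque': array([ 3.57758802e-05, -3.83034754e+01, -2.91593939e+01, -1.65752408e-04,
        1.05974506e-02,  9.11772929e-06]), 'tool_pos': array([ 0.20820552, -0.53534704,  0.30272417]), 'tcp_rot': array([-3.08552306e+00, -5.78650304e-01,  1.25286794e-04]), 'ft_force': array([-0.53375909, -0.21838547,  0.01576208]), 'moment': array([ 0.04590194, -0.02379248, -0.01931994]), 'opening': 1.002958993353419} 0.0726
scene [[386.05020962   0.         272.53260218]
 [  0.         386.05020962 209.92076918]
 [  0.           0.           1.        ]] [[-0.80770692  0.58916231  0.02230051]
 [ 0.35468186  0.51576673 -0.77986246]
 [-0.47096743 -0.62199072 -0.62555354]] [ 0.41619658 -0.08893478  1.45023363]
top [[472.76388385   0.         281.55678459]
 [  0.         472.76388385 208.92018299]
 [  0.           0.           1.        ]] [[ 0.03041762 -0.99953608  0.00154725]
 [-0.97782273 -0.03007768 -0.2072632 ]
 [ 0.20721359  0.00479151 -0.97828399]] [-0.03853421  0.54539586  1.30933272]
```

View pics/scene0.png

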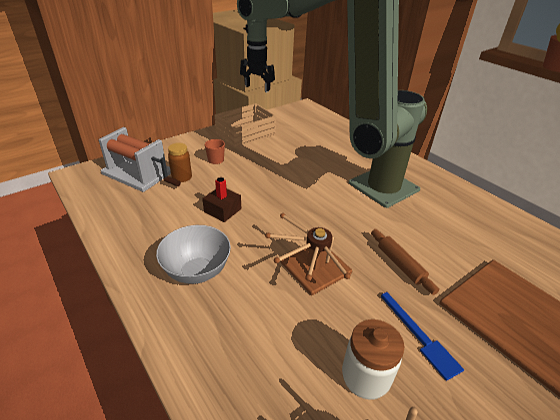

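View pics/top0.png

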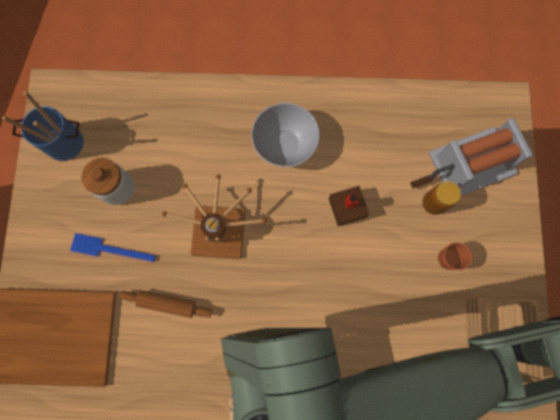

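The scene view shows the driver at about (221,187) and the screw at (320,233). In the top view they're at (352,203) and (213,226). I'll zoom in on both.

```bash
python3 - <<'E'
import cv2,numpy as np
t=cv2.imread("pics/top0.png");s=cv2.imread("pics/scene0.png")
f=lambda i,c,w,:cv2.resize(i[c[1]-w:c[1]+w,c[0]-w:c[0]+w],(400,400),interpolation=cv2.INTER_CUBIC)
a=np.vstack([np.hstack([f(t,(350,205),25),f(t,(213,226),20)])])
b=np.hstack([f(s,(222,198),25),f(s,(320,236),20)])
cv2.imwrite("pics/z0.png",a);cv2.imwrite("pics/z1.png",b)
E
```

```text
(no output)
```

View pics/z0.png

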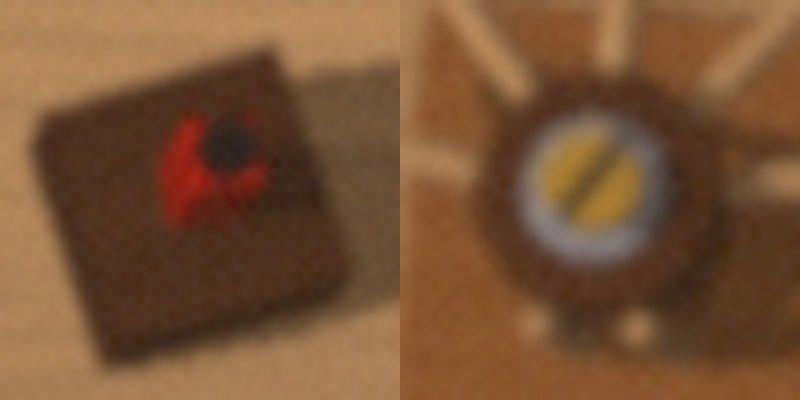

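View pics/z1.png

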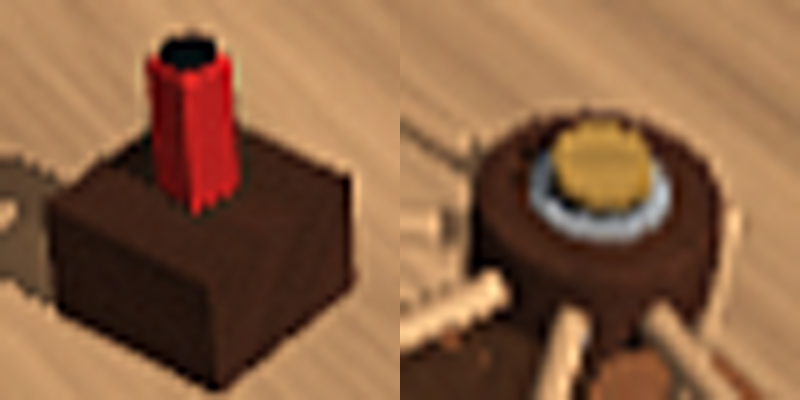

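```bash
cat > h.py <<'E'
import numpy as np,cv2
from scipy.optimize import least_squares,minimize
from scipy.spatial.transform import Rotation as Ro
def proj(d,X):
    X=np.atleast_2d(X); c=X@d["R"].T+d["t"]; p=c@d["mtx"].T; return p[:,:2]/p[:,2:]
def ray(d,uv,z):
    v=np.linalg.inv(d["mtx"])@np.array([uv[0],uv[1],1.]); v=d["R"].T@v; o=-d["R"].T@d["t"]
    return o+v*(z-o[2])/v[2]
E
python3 - <<'E'
from station import r
from h import *
S=r.get_image("scene");T=r.get_image("top")
import pickle;pickle.dump((S,T),open("im0.pkl","wb"))
print("cap",ray(T,(353.75,197.9),.13),ray(S,(220.75,179.25),.13))
print("screw",ray(T,(212.4,224.2),.142),ray(S,(320.3,231.9),.142))
# color centroid
for n,d in(("T",T),("S",S)):
    c=d["color"].astype(int); R,G,B=c[...,0],c[...,1],c[...,2]
    red=(R>110)&(G<60)&(B<60)
    yel=(R>110)&(G>80)&(B<85)&(R-B>60)
    u,v=(213,226) if n=="T" else (320,236)
    m=np.zeros_like(yel);m[v-12:v+12,u-12:u+12]=1;yel&=m
    u,v=(353,203) if n=="T" else (221,190)
    m=np.zeros_like(yel);m[v-20:v+20,u-20:u+20]=1;red&=m
    for k,mm in(("red",red),("yel",yel)):
        y,x=np.nonzero(mm);print(n,k,len(x),x.mean(),y.mean(),x.min(),x.max(),y.min(),y.max())
a=ray(T,(193+(565-400)/10,206+21.5),.142);b=ray(T,(193+22.5,206+14.5),.142);print("slot",a,b,np.arctan2(b[1]-a[1],b[0]-a[0]))
# handle yaw from scene
x0,y0=ray(S,(220.75,179.25),.13)[:2]
obs=np.array([150,186,238])/8+197
for yaw in np.arange(-.8,.8,.1):
    w=.013*np.array([[1,1],[1,-1],[-1,-1],[-1,1]])@np.array([[np.cos(yaw),np.sin(yaw)],[-np.sin(yaw),np.cos(yaw)]])
    P=np.c_[w+[x0,y0],np.full(4,.1)]; p=proj(S,P)
    dep=(P@S["R"].T+S["t"])[:,2]
    print(round(yaw,2),(sorted(p[:,0])[0]-197)*8,(p[dep.argmin(),0]-197)*8,(sorted(p[:,0])[-1]-197)*8)
E
```

```text
cap [ 0.56792325 -0.21949053  0.13      ] [ 0.56888703 -0.21213117  0.13      ]
screw [0.48067123 0.16227601 0.142     ] [0.48402163 0.16788154 0.142     ]
T red 63 348.1587301587302 201.23809523809524 345 357 195 207
T yel 100 210.22 224.99 201 224 214 237
S red 116 222.30172413793105 188.79310344827587 215 226 180 199
S yel 92 319.8478260869565 232.3913043478261 308 331 227 247
slot [0.47145252 0.16950832 0.142     ] [0.49102729 0.15454925 0.142     ] -0.6525280970086377
-0.8 154.48361101154796 217.17307207182967 234.09690662232128
-0.7 156.90209078823182 221.0516556598659 231.64508105407617
-0.6 159.70420371668547 159.70420371668547 228.8299654898617
-0.5 161.61847025976044 162.86217475869148 227.95441685157016
-0.4 158.6348673707589 166.3443539280138 230.90959959142788
-0.3 156.0026494508536 170.11553530822607 233.49398371526172
-0.2 153.74879591269655 174.13732470124614 235.68249717864728
-0.1 151.89676848985232 178.36855165585825 237.45428323040232
-0.0 150.46624094074582 182.7657206335109 238.79286684363342
0.1 149.4728573539353 187.2834951730781 239.68626892482212
0.2 148.9280231352659 191.87520815075823 240.12706929690353
0.3 148.83873276142253 196.4933906253791 240.11242018061125
0.4 149.2074382777414 201.09031133650956 239.64401250780088
0.5 150.0319622882796 205.6185186991588 238.72799788428188
0.6 151.3054588244322 210.03137712254625 237.3748693767916
0.7 153.01642498090882 214.28358967082318 235.5993045330231
```

```bash
cat >> h.py <<'E'
def down(psi): # tool down, tool x at yaw psi
    return Ro.from_euler('z',psi)*Ro.from_euler('x',np.pi)
def rel(o,pos,psi,maxturn=None):
    """row numbers from measured pose o to target"""
    R0=Ro.from_rotvec(o["tcp_rot"]); dR=(R0.inv()*down(psi)).as_rotvec()
    dp=R0.inv().apply(np.array(pos)-o["tool_pos"])
    return np.round(np.r_[np.degrees(dR)/5,dp/.03],3)
def psi(o):
    x=Ro.from_rotvec(o["tcp_rot"]).as_matrix()[:,0]; return np.arctan2(x[1],x[0])
E
python3 - <<'E'
from station import r
from h import *
o=r.observe();print(psi(o))
print(rel(o,(.567,-.216,.30),1.8),rel(o,(.567,-.216,.30),3.19))
E
```

```text
0.37076970051903346
[-1.2000e-02 -1.4000e-02 -1.6378e+01  1.5005e+01 -5.5950e+00  1.1600e-01] [-0.0000e+00 -2.4000e-02 -3.2306e+01  1.5005e+01 -5.5950e+00  1.1600e-01]
```

Call:
servo_tool:
  commands:
    - [[0,0,-16.4,15,-5.6,0.1,1],[0,0,-16.4,15,-5.6,0.1,1],[0,0,-16.4,15,-5.6,0.1,1],[0,0,-16.4,15,-5.6,0.1,1],[0,0,-16.4,15,-5.6,0.1,1],[0,0,-16.4,15,-5.6,0.1,1],[0,0,-16.4,15,-5.6,0.1,1],[0,0,-16.4,15,-5.6,0.1,1],[0,0,-16.4,15,-5.6,0.1,1],[0,0,-16.4,15,-5.6,0.1,1],[0,0,-16.4,15,-5.6,0.1,1],[0,0,-16.4,15,-5.6,0.1,1]]

```text
clock: 1.4
tool_pos: [0.567, -0.2157, 0.3003]
tcp_rot: [-1.949, -2.463, 0.001]
ft_force: [0.1, -0.2, -0.1]
opening: 1.003
```

Call:
servo_tool:
  commands:
    - [[0,0,-16,0,0,0,0],[0,0,-16,0,0,0,0],[0,0,-16,0,0,0,0],[0,0,-16,0,0,0,0],[0,0,-16,0,0,0,0],[0,0,-16,0,0,0,0],[0,0,-16,0,0,0,0],[0,0,-16,0,0,0,0],[0,0,-16,0,0,0,0],[0,0,-16,0,0,0,0],[0,0,-16,0,0,0,0],[0,0,-16,0,0,0,0]]

```text
clock: 2.6
tool_pos: [0.5661, -0.2174, 0.3009]
tcp_rot: [0.084, -3.14, 0.0]
ft_force: [-0.1, -0.7, -0.1]
opening: 0.503
```

```bash
cat > snap.py <<'E'
import sys
from station import r
from h import *
k=sys.argv[1]
o=r.observe();print(o["clock"],o["tool_pos"],psi(o),o["joints"],o["ft_force"],o["moment"],o["opening"])
for n in sys.argv[2:]:
    d=r.get_image(n);cv2.imwrite(f"pics/{n}{k}.png",d["color"][:,:,::-1])
E
python3 snap.py 1 scene top
```

```text
2.6 [ 0.56605792 -0.21736632  0.30085441] -3.088256803842447 [-5.09156871e-01  2.74791279e-01  1.46413326e+00 -3.11213206e-04
  1.40292060e+00 -2.13323703e+00] [-0.1220132  -0.70341779 -0.114407  ] [0.0331933  0.02111409 0.05066843] 0.5030847585661313
```

```bash
python3 - <<'E'
import cv2,numpy as np
t=cv2.imread("pics/top1.png");s=cv2.imread("pics/scene1.png")
f=lambda i,c,w,:cv2.resize(i[c[1]-w:c[1]+w,c[0]-w:c[0]+w],(400,400),interpolation=cv2.INTER_CUBIC)
cv2.imwrite("pics/z2.png",np.hstack([f(t,(350,205),50),f(s,(222,160),50)]))
E
```

```text
(no output)
```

View pics/z2.png

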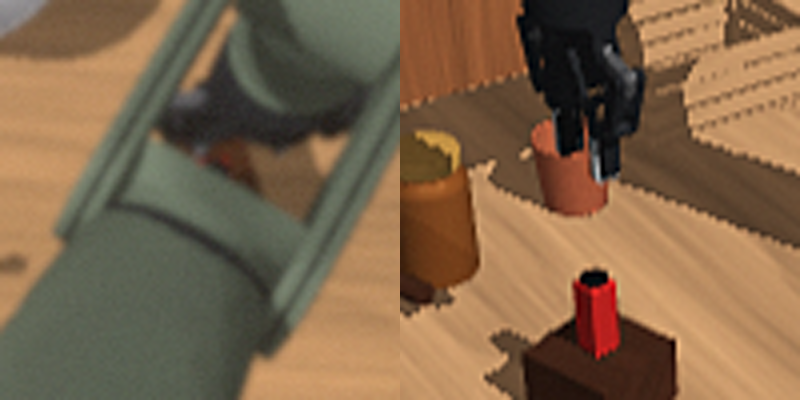

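```bash
python3 - <<'E'
from h import *
import pickle
S,T=pickle.load(open("im0.pkl","rb"))
p=np.array([.56606,-.21737,.30085]); 
for tip in (.0726,.067):
  print(proj(S,[p-[0,0,tip],p+[.0,.021,-tip],p+[0,-.021,-tip],p+[.011,.021,-tip],p+[.011,-.021,-tip],p+[-.011,.021,-tip],p+[-.011,-.021,-tip]]))
s=cv2.imread("pics/scene1.png");c=(220,150)
cv2.imwrite("pics/z3.png",cv2.resize(s[c[1]-25:c[1]+45,c[0]-35:c[0]+35],(560,560),interpolation=cv2.INTER_NEAREST))
E
```

```text
[[218.70153816 151.39913653]
 [222.20390759 154.33719664]
 [215.27611184 148.52562229]
 [219.01626107 155.38936524]
 [212.12848633 149.52914468]
 [225.36328088 153.29436037]
 [218.39642977 147.53080608]]
[[218.5818298  149.78643749]
 [222.09343219 152.71520694]
 [215.1476013  146.92219991]
 [218.89561599 153.76328904]
 [211.99007079 147.92166336]
 [225.26279964 151.67644889]
 [218.27765772 145.93143293]]
```

View pics/z3.png

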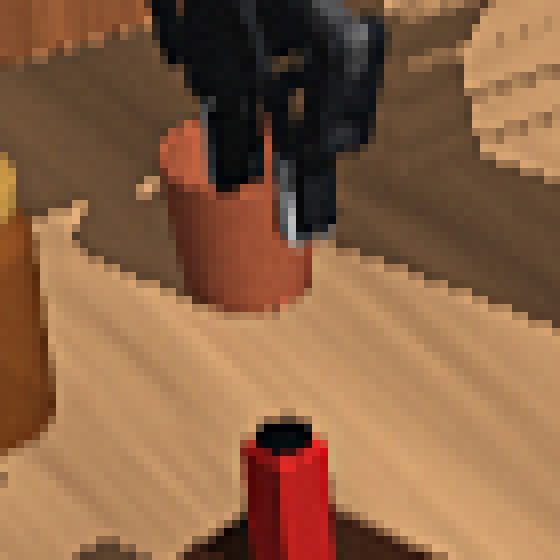

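```bash
python3 - <<'E'
from h import *
import pickle
S,T=pickle.load(open("im0.pkl","rb"))
print(ray(S,(220.1,179.1),.13),ray(T,(353.25,197.4),.13), ray(S,(319.8,231.4),.142),ray(T,(211.9,223.7),.142))
from station import r
o=r.observe()
print(rel(o,(.568,-.214,.23),3.2),rel(o,(.568,-.214,.152),3.2))
E
```

```text
[ 0.57016868 -0.21403082  0.13      ] [ 0.56929305 -0.21811866  0.13      ] [0.48379168 0.16561911 0.142     ] [0.48199287 0.16370223 0.142     ]
[-1.000e-03 -2.000e-03 -4.400e-02 -5.900e-02  9.500e-02  2.363e+00] [-1.000e-03 -2.000e-03 -4.400e-02 -6.000e-02  9.500e-02  4.963e+00]
```

Call:
servo_tool:
  commands:
    - [[0,0,0,-0.1,0.05,0,1],[0,0,0,-0.1,0.05,0,1],[0,0,0,-0.1,0.05,1.5,1],[0,0,0,-0.1,0.05,3,1],[0,0,0,-0.1,0.05,4,1],[0,0,0,-0.1,0.05,4.5,1],[0,0,0,-0.1,0.05,5,1],[0,0,0,-0.1,0.05,5,0.2],[0,0,0,-0.1,0.05,5,0.0],[0,0,0,-0.1,0.05,5,0.0]]
  newtons: 20

```text
clock: 3.7
tool_pos: [0.5711, -0.2153, 0.153]
tcp_rot: [-0.089, 3.137, -0.003]
ft_force: [-0.3, -1.0, -0.2]
opening: 0.519
```

```bash
python3 snap.py 2 scene;python3 - <<'E'
from h import *
s=cv2.imread("pics/scene2.png");c=(220,170)
cv2.imwrite("pics/z4.png",cv2.resize(s[c[1]-45:c[1]+45,c[0]-45:c[0]+45],(720,720)[:2],interpolation=cv2.INTER_CUBIC)[:600])
E
```

```text
3.7 [ 0.57109524 -0.21531665  0.15300454] -3.0849780207297686 [-5.02248523e-01  4.35524055e-01  1.57742535e+00 -7.64287001e-06
  1.12465515e+00 -2.12965262e+00] [-0.27314855 -0.99684053 -0.20649995] [ 0.00578035 -0.03172325  0.01558905] 0.5192532296914254
```

View pics/z4.png

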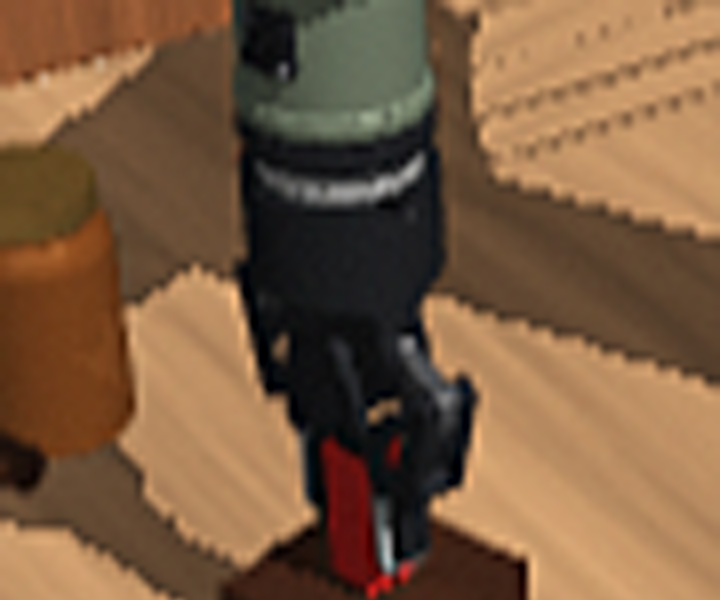

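Call:
servo_tool:
  commands:
    - [[0,0,0,0,0,0,-0.2],[0,0,0,0,0,0,-0.3],[0,0,0,0,0,0,-0.5],[0,0,0,0,0,0,-1],[0,0,0,0,0,0,-1],[0,0,0,0,0,0,-1],[0,0,0,0,0,0,-1],[0,0,0,0,0,0,-1]]
  newtons: 30

```text
clock: 4.55
tool_pos: [0.5702, -0.215, 0.1518]
tcp_rot: [-0.089, 3.139, -0.001]
ft_force: [-0.2, -1.0, 5.4]
opening: 0.304
```

```bash
python3 snap.py 3 scene;python3 - <<'E'
from h import *
s=cv2.imread("pics/scene3.png");c=(220,175)
cv2.imwrite("pics/z5.png",cv2.resize(s[c[1]-35:c[1]+35,c[0]-35:c[0]+35],(560,560)[:2],interpolation=cv2.INTER_CUBIC)[:600])
E
```

```text
4.55 [ 0.57022491 -0.21501464  0.15177469] -3.085009026887988 [-5.02422520e-01  4.36584477e-01  1.57885788e+00 -2.32114030e-04
  1.12468619e+00 -2.12970194e+00] [-0.20373532 -0.95044181  5.39038957] [-0.11185531  0.14570448  0.01789961] 0.3043383602490757
```

View pics/z5.png

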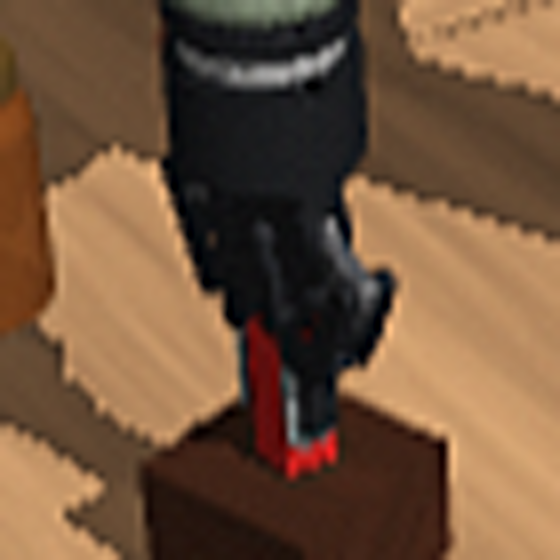

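Call:
servo_tool:
  commands:
    - [[0,0,0,0,0,0,-1],[0,0,0,0,0,0,-1],[0,0,0,0,0,0,-1],[0,0,0,0,0,-0.5,-1],[0,0,0,0,0,-1.5,-1],[0,0,0,0,0,-3,-1],[0,0,0,0,0,-4.5,-1],[0,0,0,0,0,-5.6,-1],[0,0,0,0,0,-5.6,-1],[0,0,0,0,0,-5.6,-1]]
  newtons: 90

```text
clock: 5.6
tool_pos: [0.5698, -0.2145, 0.3196]
tcp_rot: [-0.089, 3.139, -0.001]
ft_force: [-0.7, -0.2, -1.8]
opening: 0.298
```

```bash
python3 snap.py 4 scene;python3 - <<'E'
from h import *
s=cv2.imread("pics/scene4.png");c=(220,160)
cv2.imwrite("pics/z6.png",cv2.resize(s[c[1]-50:c[1]+50,c[0]-35:c[0]+35],(560,800)[:2],interpolation=cv2.INTER_CUBIC)[:600])
from station import r
o=r.observe()
print(rel(o,(.4829,.1645,.33),2.49))
E
```

```text
5.6 [ 0.56976748 -0.21445054  0.31956372] -3.084806923677329 [-5.02118466e-01  2.65592445e-01  1.43667707e+00  1.65431443e-04
  1.43821991e+00 -2.12972207e+00] [-0.71918818 -0.23304633 -1.82386971] [ 0.02356618  0.04434297 -0.00109466] 0.29779891595716657
[ 8.0000e-03 -3.0000e-02  8.1160e+00  2.1520e+00  1.2763e+01 -3.9000e-01]
```

View pics/z6.png

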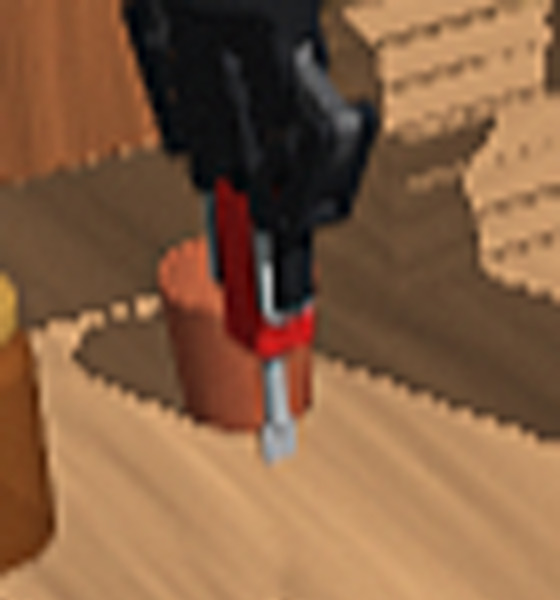

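```bash
python3 - <<'E'
from h import *
import pickle
S,T=pickle.load(open("im0.pkl","rb"))
for z in(.1758,.1918,.2278,.245): print(proj(S,[.5698,-.2145,z]), (proj(S,[.5698,-.2145,z])-[185,110]+.5)*8)
s=cv2.imread("pics/scene4.png");c=(220,160)
cv2.imwrite("pics/z7.png",cv2.resize(s[140:180,200:240],(600,600)[:2],interpolation=cv2.INTER_NEAREST)[:600])
E
```

```text
[[219.20790261 166.81994717]] [[277.66322091 458.55957736]]
[[218.87663066 162.42908855]] [[275.01304527 423.43270838]]
[[218.11059526 152.2756389 ]] [[268.88476212 342.20511122]]
[[217.73411886 147.28561589]] [[265.87295086 302.28492711]]
```

View pics/z7.png

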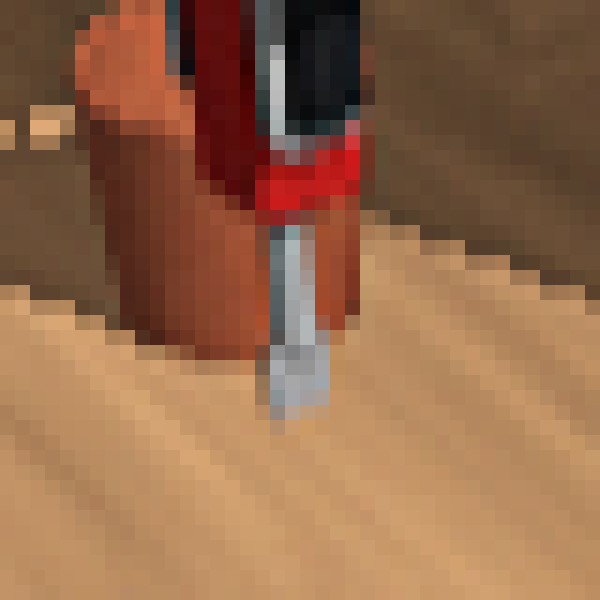

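Call:
servo_tool:
  commands:
    - [[0,0,4,2.15,12.8,-0.4,-1],[0,0,4,2.15,12.8,-0.4,-1],[0,0,4,2.15,12.8,-0.4,-1],[0,0,4,2.15,12.8,-0.4,-1],[0,0,6,2.15,12.8,-0.4,-1],[0,0,6,2.15,12.8,-0.4,-1],[0,0,6,2.15,12.8,-0.4,-1],[0,0,6,2.15,12.8,-0.4,-1],[0,0,6,2.15,12.8,-0.4,-1],[0,0,6,2.15,12.8,-0.4,-1],[0,0,6,2.15,12.8,-0.4,-1],[0,0,6,2.15,12.8,-0.4,-1]]

```text
clock: 6.85
tool_pos: [0.4837, 0.1638, 0.3299]
tcp_rot: [-0.73, -3.054, 0.002]
ft_force: [0.7, 0.9, -0.6]
opening: 0.299
```

```bash
python3 snap.py 5 scene top;python3 - <<'E'
from h import *
s=cv2.imread("pics/scene5.png");t=cv2.imread("pics/top5.png")
cv2.imwrite("pics/z8.png",cv2.resize(s[195:265,285:355],(560,560)[:2],interpolation=cv2.INTER_CUBIC)[:600])
E
```

```text
6.85 [0.48374559 0.16375623 0.3298836 ] 2.6724059160966886 [ 1.56972639e-01  4.97377377e-02  1.66305089e+00 -3.34026756e-04
  1.43077187e+00 -9.44591001e-01] [ 0.74390808  0.91757232 -0.56550797] [-0.05927244  0.01932968  0.00399698] 0.2989995123215791
```

View pics/z8.png

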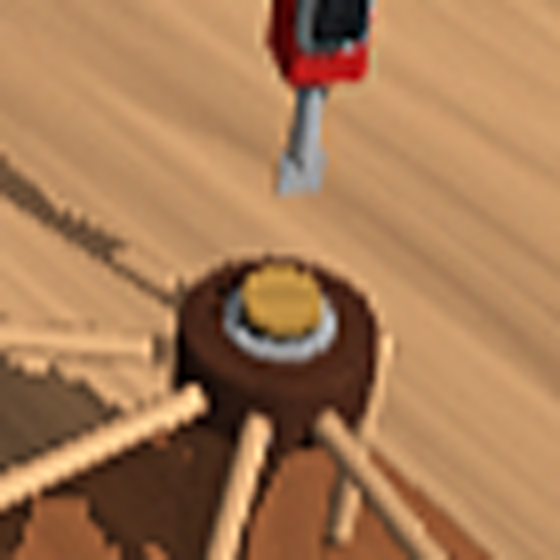

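View pics/top5.png

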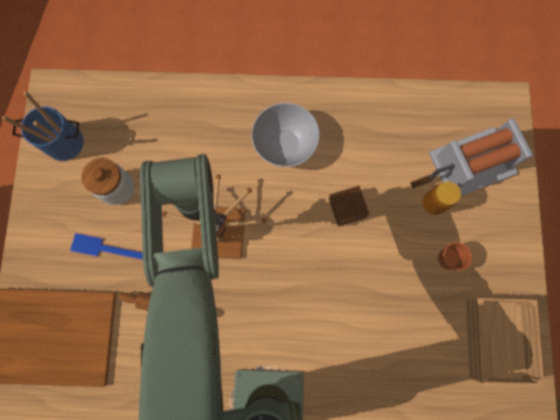

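```bash
python3 - <<'E'
from h import *
import pickle
S,T=pickle.load(open("im0.pkl","rb"))
print("tip pred",proj(S,[.48375,.16376,.1861]))
def soft(d,u,v,w):
    c=d["color"].astype(float); R,G,B=[c[v-w:v+w+1,u-w:u+w+1,i] for i in range(3)]
    return c[v-w:v+w+1,u-w:u+w+1]
for n,d,u,v in(("T",T,213,225),("S",S,320,233)):
    c=soft(d,u,v,7); sat=(c[...,1]-c[...,2]); print(n);print(sat.astype(int))
E
```

```text
tip pred [[321.01317474 218.3682208 ]]
T
[[15 13 15 18 19 21 24 21 12  9 10 15 19 17 20]
 [13 12 17 29 32 37 38 34 16  7  6  7 13 15 21]
 [14 15 29 47 56 57 57 40 21 15  9  6  5 12 19]
 [17 26 46 65 72 68 60 43 32 33 23  9  6  7 18]
 [22 39 59 73 72 62 47 39 47 54 39 15  5  6 13]
 [27 52 70 76 65 50 39 47 61 71 50 23  6  7 14]
 [27 50 66 69 59 40 44 60 69 71 53 25  6  5 10]
 [18 41 58 55 42 44 57 70 77 69 48 19  7  5  9]
 [12 26 38 36 43 59 70 77 75 61 36 13  3  6 12]
 [ 4 11 14 18 41 62 70 71 61 44 20  3  4  7 17]
 [ 6  5  6 13 34 44 48 44 33 18  7  5  3 12 13]
 [ 5  2  3  5 13 18 20 16 10  5  3  7  9 17 25]
 [13  5  4  2  3  5  5  3  3  3  2  6 17 18 20]
 [18 12 10  8  4  6  2  2  4  2 11 15 15 18 19]
 [22 21 15 10  8 14  8  9  7 13 15 17 21 21 16]]
S
[[42 45 44 44 46 38 43 43 43 45 48 46 46 46 43]
 [30 38 29 26 29 17 23 23 24 27 41 41 49 48 47]
 [13 17  7  4 26 59 57 56 60 15 26 19 35 43 49]
 [13  5 10 62 65 78 77 77 78 59 63 16 10 26 34]
 [ 8  0 35 80 74 73 72 73 73 75 79 48  9  9 14]
 [ 5 -8 51 71 68 67 65 65 64 66 69 70  5 10 12]
 [ 2 -8 38 75 70 69 69 69 68 69 70 77 29  9 14]
 [-2 -6 20 71 76 74 73 74 73 75 75 79 22  8 15]
 [-4 -4 10 58 74 73 73 72 73 73 74 78 15 -2 13]
 [-2 -2 -2 22 53 60 72 70 70 73 62 55  3 -4 13]
 [ 3 -1 -3 -7 10 31 51 51 51 54 22  8 -2  1 13]
 [10  2 -3 -2 -3 -2 10  8  7  8 -7 -3 -2  6 15]
 [12 11  4  1 -2 -1 -2 -4 -4 -3 -3  4  5 11 15]
 [13 13 13  7  2  5  2  5  2  4  3 12 15 14 15]
 [14 14 12 14 15 14 11 12 12 11 14 15 15 15 16]]
```

```bash
cat > fit.py <<'E'
from h import *
import pickle
S,T=pickle.load(open("im0.pkl","rb"))
K=12
def cov(d,polys,u,v,w,sig):
    n=(2*w+1)*K; m=np.zeros((n,n),np.float32)
    for X,val in polys:
        p=(proj(d,X)-[u-w,v-w]+.5)*K-.5
        h=cv2.convexHull(p.astype(np.float32))
        cv2.fillPoly(m,[np.round(h*16).astype(np.int32)],float(val),shift=4)
    if sig>0: m=cv2.GaussianBlur(m,(0,0),sig*K)
    return cv2.resize(m,(2*w+1,2*w+1),interpolation=cv2.INTER_AREA)
a=np.linspace(0,2*np.pi,60)
def head(x,y,wall=True):
    c=np.c_[x+.0135*np.cos(a),y+.0135*np.sin(a),np.full(60,.142)]
    return np.vstack([c,c-[0,0,.012]]) if wall else c
def slot(x,y,t,L=.0135):
    q=np.array([[L,.0026],[-L,.0026],[-L,-.0026],[L,-.0026]])
    return np.c_[q@np.array([[np.cos(t),np.sin(t)],[-np.sin(t),np.cos(t)]])+[x,y],np.full(4,.142)]
def data(d,u,v,w):
    c=d["color"][v-w:v+w+1,u-w:u+w+1].astype(float); return c[...,1]-c[...,2]
def fS(p,full=False):
    u,v,w=320,233,6
    m=cov(S,[(head(p[0],p[1]),1)],u,v,w,abs(p[2])); D=np.clip(data(S,u,v,w),0,75)
    m=m[2:]; D=D[2:]
    return ((m*73-D)**2).sum()
def fT(p):
    u,v,w=212,224,6
    m=cov(T,[(head(p[0],p[1],False),1),(slot(p[0],p[1],p[3]),p[4])],u,v,w,abs(p[2])); D=np.clip(data(T,u,v,w),0,90)
    return ((m*p[5]+5-D)**2).sum()
b=None
for x0 in((.484,.166),(.481,.163)):
  s=minimize(fS,[*x0,.3],method="Nelder-Mead",options=dict(initial_simplex=np.array([[*x0,.3],[x0[0]+.003,x0[1],.3],[x0[0],x0[1]+.003,.3],[*x0,.6]])));print("S",s.x,s.fun)
  for t0 in(-.65,-.8):
    p0=np.array([*x0,.8,t0,.2,75]); sim=np.vstack([p0]+[p0+np.eye(6)[i]*[.003,.003,.3,.2,.3,15][i] for i in range(6)])
    s=minimize(fT,p0,method="Nelder-Mead",options=dict(initial_simplex=sim,maxiter=2000));print("T",s.x,s.fun)
E
python3 fit.py
```

```text
S [0.47814383 0.16084104 0.63071693] 11926.452868107239
T [ 0.48221996  0.1645414   0.88678606 -0.60865263  0.23597228 69.19951621] 3632.5567353478737
T [ 0.48222117  0.16453761  0.90728989 -0.61250778  0.24546365 69.62384653] 3643.740951942388
S [0.47822286 0.16079005 0.63022583] 11980.892843968457
T [ 0.48226601  0.16455495  0.88572267 -0.62436497  0.25353426 69.10092605] 3650.4770404017518
T [ 0.48229986  0.16460265  0.90217911 -0.6416964   0.22667219 69.22681516] 3649.916170051687
```

```bash
cat > fit2.py <<'E'
import io,contextlib
with contextlib.redirect_stdout(io.StringIO()):
    from fit import *
def fS(p):
    u,v,w=320,233,6
    c=np.c_[p[0]+.0135*np.cos(a),p[1]+.0135*np.sin(a),np.full(60,.142)]
    m=cov(S,[(np.vstack([c,c-[0,0,p[3]]]),1)],u,v,w,abs(p[2])); D=np.clip(data(S,u,v,w),0,75)
    D[:2]=np.where(D[:2]<50,0,D[:2])
    return ((m*73-D)**2).sum()
for h0 in(.006,.010):
  p0=np.array([.482,.1645,.4,h0]);sim=np.vstack([p0]+[p0+np.eye(4)[i]*[.003,.003,.3,.003][i] for i in range(4)])
  s=minimize(fS,p0,method="Nelder-Mead",options=dict(initial_simplex=sim,maxiter=2000));print("S",s.x,s.fun, proj(S,[s.x[0],s.x[1],.142]))
E
python3 fit2.py
```

```text
S [0.48262772 0.16513365 0.35336553 0.00609983] 8803.988585376092 [[320.00587794 231.13405155]]
S [0.48265246 0.16506912 0.35422201 0.00613538] 8737.350109149758 [[319.98285586 231.12429155]]
```

```bash
python3 - <<'E'
from h import *
s=cv2.imread("pics/scene5.png")
cv2.imwrite("pics/z9.png",cv2.resize(s[195:235,300:340],(600,600)[:2],interpolation=cv2.INTER_NEAREST)[:600])
import pickle
S,T=pickle.load(open("im0.pkl","rb"))
p=np.array([.48375,.16376,.1861]);t=2.672;d=.007*np.array([np.cos(t),np.sin(t),0]);n=.0015*np.array([-np.sin(t),np.cos(t),0])
q=(proj(S,[p,p+d+n,p+d-n,p-d+n,p-d-n,p+d+n+[0,0,.016],p-d+n+[0,0,.016],p+[0,0,.05]])-[300,195]+.5)*15;print(q)
E
```

```text
[[322.69762108 358.02331201]
 [359.5395252  349.06128137]
 [364.05905631 360.06745582]
 [281.35117915 355.9799092 ]
 [285.69972286 367.02328923]
 [369.28961685 277.71591355]
 [290.33322811 284.56503302]
 [352.71473511 129.99671607]]
```

View pics/z9.png

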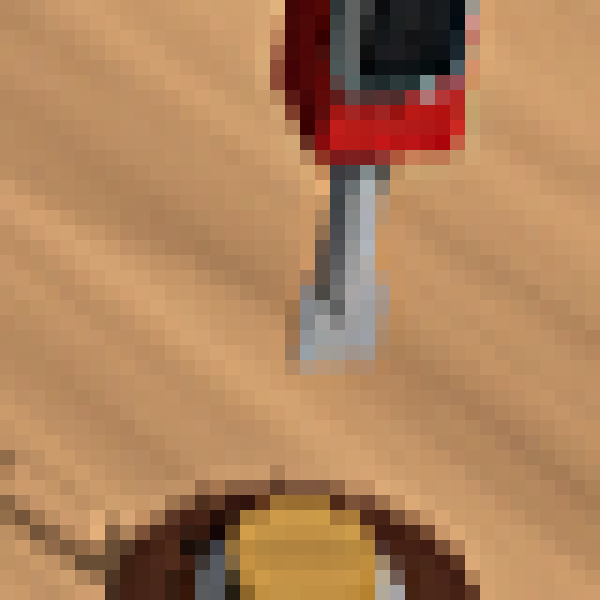

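Call:
servo_tool:
  commands:
    - [[0,0,18,0,0,0,-1],[0,0,18,0,0,0,-1],[0,0,18,0,0,0,-1],[0,0,18,0,0,0,-1],[0,0,18,0,0,0,-1],[0,0,18,0,0,0,-1],[0,0,18,0,0,0,-1],[0,0,18,0,0,0,-1],[0,0,18,0,0,0,-1],[0,0,18,0,0,0,-1],[0,0,18,0,0,0,-1],[0,0,18,0,0,0,-1]]

```text
clock: 8.15
tool_pos: [0.4839, 0.1643, 0.3309]
tcp_rot: [2.676, 1.645, -0.0]
ft_force: [-0.1, -0.6, -0.9]
opening: 0.293
```

Call:
servo_tool:
  commands:
    - [[0,0,18,0,0,0,-1],[0,0,18,0,0,0,-1],[0,0,18,0,0,0,-1],[0,0,18,0,0,0,-1],[0,0,18,0,0,0,-1],[0,0,18,0,0,0,-1],[0,0,18,0,0,0,-1],[0,0,18,0,0,0,-1],[0,0,18,0,0,0,-1],[0,0,18,0,0,0,-1],[0,0,18,0,0,0,-1],[0,0,18,0,0,0,-1]]

```text
clock: 9.35
tool_pos: [0.4838, 0.1646, 0.3309]
tcp_rot: [3.057, -0.726, -0.0]
ft_force: [0.7, 0.4, -1.3]
opening: 0.296
```

```bash
python3 snap.py 6 scene; cat > ov.py <<'E'
import sys
from h import *
import pickle
S,T=pickle.load(open("im0.pkl","rb"))
k=sys.argv[1];x,y,z,t=map(float,sys.argv[2:6])
s=cv2.imread(f"pics/scene{k}.png")
cv2.imwrite(f"pics/n{k}.png",cv2.resize(s[195:235,300:340],(600,600)[:2],interpolation=cv2.INTER_NEAREST)[:600])
p=np.array([x,y,z-.1438]);d=.007*np.array([np.cos(t),np.sin(t),0]);n=.0015*np.array([-np.sin(t),np.cos(t),0])
q=(proj(S,[p,p+d+n,p+d-n,p-d+n,p-d-n,p+d+n+[0,0,.016],p-d+n+[0,0,.016],p+[0,0,.05]])-[300,195]+.5)*15;print(q)
E
python3 ov.py 6 $(python3 -c "
from station import r
from h import *
o=r.observe();print(*o['tool_pos'],psi(o))")
```

```text
9.35 [0.48382767 0.16458883 0.33086545] -0.46629485413748467 [ 1.58431650e-01  4.87344583e-02  1.66206035e+00 -2.41928680e-05
  1.43084405e+00  2.19552621e+00] [ 0.66033327  0.36205289 -1.25651809] [-0.0239072   0.02504022 -0.02280095] 0.29553930930369426
[[326.4462276  356.52862865]
 [289.49566125 365.6481916 ]
 [285.05811708 354.60131568]
 [367.84730608 358.4565455 ]
 [363.23912292 347.44797962]
 [298.59190303 294.0772128 ]
 [377.71526082 286.95632981]
 [356.6209049  128.17363902]]
```

View pics/n6.png

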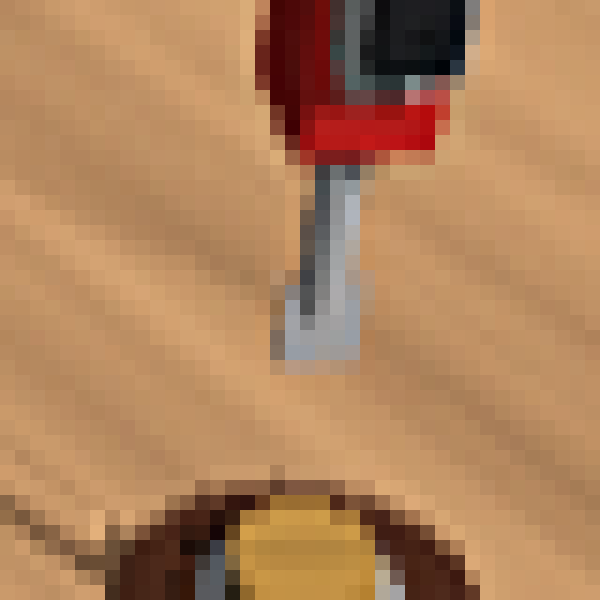

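Call:
servo_tool:
  commands:
    - [[0,0,-18.5,0,0,0,-1],[0,0,-18.5,0,0,0,-1],[0,0,-18.5,0,0,0,-1],[0,0,-18.5,0,0,0,-1],[0,0,-18.5,0,0,0,-1],[0,0,-18.5,0,0,0,-1],[0,0,-18.5,0,0,0,-1],[0,0,-18.5,0,0,0,-1],[0,0,-18.5,0,0,0,-1],[0,0,-18.5,0,0,0,-1],[0,0,-18.5,0,0,0,-1],[0,0,-18.5,0,0,0,-1]]

```text
clock: 10.6
tool_pos: [0.4837, 0.1649, 0.3309]
tcp_rot: [2.637, 1.707, -0.0]
ft_force: [0.3, 0.3, -0.6]
opening: 0.29
```

Call:
servo_tool:
  commands:
    - [[0,0,-18.5,0,0,0,-1],[0,0,-18.5,0,0,0,-1],[0,0,-18.5,0,0,0,-1],[0,0,-18.5,0,0,0,-1],[0,0,-18.5,0,0,0,-1],[0,0,-18.5,0,0,0,-1],[0,0,-18.5,0,0,0,-1],[0,0,-18.5,0,0,0,-1],[0,0,-18.5,0,0,0,-1],[0,0,-18.5,0,0,0,-1],[0,0,-18.5,0,0,0,-1],[0,0,-18.5,0,0,0,-1]]

```text
clock: 11.8
tool_pos: [0.4837, 0.165, 0.3309]
tcp_rot: [0.595, 3.085, 0.0]
ft_force: [-0.2, -0.2, -1.5]
opening: 0.295
```

```bash
python3 - <<'E'
from station import r
from h import *
L=[]
for i in range(4):
    o=r.observe();L.append(np.r_[o["tool_pos"],psi(o),o["ft_force"],o["moment"]]);r.get_image("top")
L=np.array(L);print(L.round(4));m=L.mean(0);print(m[3])
R0=down(m[3]); ps=m[3];tgt=np.array([.4825,.1648])-.0021*np.array([np.cos(ps),np.sin(ps)])
print(tgt,R0.inv().apply(np.r_[tgt,.292]-m[:3])/.03)
E
```

```text
[[ 4.8370e-01  1.6500e-01  3.3090e-01  2.7604e+00 -2.3090e-01 -1.9400e-01
  -1.4547e+00 -2.8000e-03 -5.0000e-04  1.3000e-02]
 [ 4.8370e-01  1.6500e-01  3.3090e-01  2.7586e+00 -1.6000e-01 -1.8030e-01
  -3.7620e-01 -3.6600e-02 -3.2200e-02  2.7000e-03]
 [ 4.8370e-01  1.6500e-01  3.3090e-01  2.7587e+00 -7.3500e-02  5.7780e-01
  -8.7900e-02 -1.9600e-02 -4.2200e-02  2.9000e-02]
 [ 4.8370e-01  1.6500e-01  3.3090e-01  2.7593e+00 -3.0330e-01 -3.2280e-01
  -9.5550e-01 -1.9700e-02  2.6200e-02 -1.3500e-02]]
2.759231016474072
[0.48444835 0.16401646] [-0.03504825 -0.02119944  1.29648597]
```

Call:
servo_tool:
  commands:
    - [[0,0,0,-0.035,-0.02,0.4,-1],[0,0,0,-0.035,-0.02,0.8,-1],[0,0,0,-0.035,-0.02,1.1,-1],[0,0,0,-0.035,-0.02,1.3,-1],[0,0,0,-0.035,-0.02,1.3,-1],[0,0,0,-0.035,-0.02,1.3,-1]]

```text
clock: 12.6
tool_pos: [0.4845, 0.1642, 0.2917]
tcp_rot: [-0.593, -3.085, 0.0]
ft_force: [-0.2, -0.7, -0.6]
opening: 0.292
```

```bash
cat > st.py <<'E'
from station import r
from h import *
import sys
n=int(sys.argv[1]) if len(sys.argv)>1 else 4
L=[]
for i in range(n):
    o=r.observe();L.append(np.r_[o["tool_pos"],psi(o),o["ft_force"],o["moment"]]);S=r.get_image("scene")
m=np.mean(L,0);ps=m[3];print(o["clock"],"tcp",m[:3].round(4),"tipz",(m[2]-.1438).round(4),"psi",ps.round(4),"F",m[4:7].round(2),"M",m[7:].round(3),"Mz sd",np.std(L,0)[-1].round(3),"axis",(m[:2]+.0021*np.array([np.cos(ps),np.sin(ps)])).round(4))
if len(sys.argv)>2: cv2.imwrite(f"pics/scene{sys.argv[2]}.png",S["color"][:,:,::-1])
E
python3 st.py 3 7; python3 ov.py 7 .4845 .164 .292 2.76
```

```text
12.7 tcp [0.4847 0.1642 0.2921] tipz 0.1483 psi 2.7618 F [ 0.1  -0.37 -0.98] M [-0.011 -0.012 -0.005] Mz sd 0.015 axis [0.4827 0.165 ]
[[298.88946623 523.95999814]
 [333.20018058 512.68347945]
 [338.97960752 523.62641603]
 [258.77517919 524.29378117]
 [264.4068447  535.29301564]
 [342.46567865 444.59837077]
 [267.33443911 456.13036514]
 [327.45963727 306.45657059]]
```

View pics/n7.png

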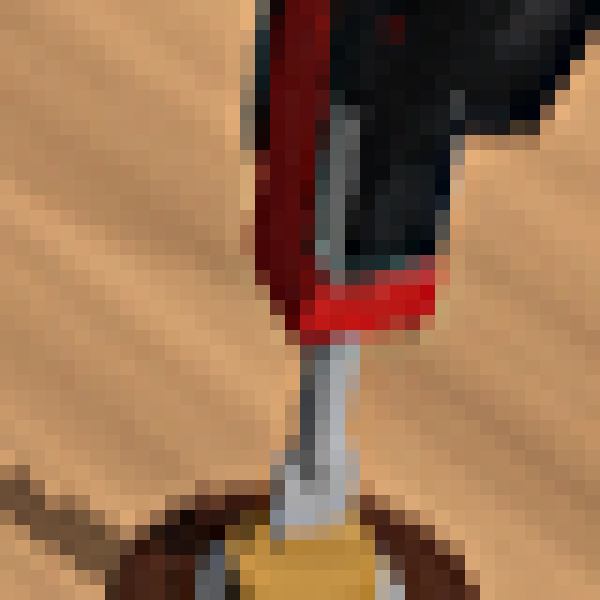

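Call:
servo_tool:
  commands:
    - [[0,0,0,0,0,0.1,-1],[0,0,0,0,0,0.18,-1],[0,0,0,0,0,0.18,-1],[0,0,0,0,0,0.18,-1]]

```text
clock: 13.15
tool_pos: [0.4843, 0.1642, 0.2863]
tcp_rot: [-0.593, -3.085, 0.0]
ft_force: [0.3, 0.7, -2.3]
opening: 0.297
```

```bash
python3 st.py 4
```

```text
13.3 tcp [0.4844 0.1642 0.2865] tipz 0.1427 psi 2.7619 F [ 0.43  0.13 -1.5 ] M [ 0.015 -0.029 -0.001] Mz sd 0.004 axis [0.4825 0.1649]
```

Call:
servo_tool:
  commands:
    - [[0,0,0,0,0,0.02,-1],[0,0,0,0,0,0.035,-1],[0,0,0,0,0,0.035,-1]]

```text
clock: 13.65
tool_pos: [0.4846, 0.1642, 0.2857]
tcp_rot: [0.593, 3.085, 0.0]
ft_force: [1.0, -0.4, 0.2]
opening: 0.29
```

```bash
python3 st.py 4
```

```text
13.8 tcp [0.4845 0.1642 0.2857] tipz 0.1419 psi 2.7619 F [ 0.25 -0.5   0.36] M [0.    0.051 0.004] Mz sd 0.018 axis [0.4826 0.165 ]
```

Call:
servo_tool:
  commands:
    - [[0,0,0,0,0,0.015,-1],[0,0,0,0,0,0.03,-1],[0,0,0,0,0,0.03,-1]]

```text
clock: 14.15
tool_pos: [0.4845, 0.1642, 0.2847]
tcp_rot: [0.593, 3.085, 0.0]
ft_force: [-0.2, -0.1, 1.8]
opening: 0.295
```

```bash
python3 st.py 4
```

```text
14.3 tcp [0.4845 0.1642 0.2847] tipz 0.1409 psi 2.7619 F [-0.08 -0.18  1.34] M [0.    0.02  0.026] Mz sd 0.026 axis [0.4826 0.165 ]
```

Call:
servo_tool:
  commands:
    - [[0,0,0.5,0,-0.003,0,-1],[0,0,1.0,0,-0.006,0,-1],[0,0,1.5,0.001,-0.009,0,-1],[0,0,2.0,0.001,-0.012,0,-1],[0,0,2.0,0.001,-0.012,0,-1]]

```text
clock: 14.85
tool_pos: [0.4843, 0.1636, 0.2846]
tcp_rot: [0.859, 3.022, -0.001]
ft_force: [-0.6, -1.2, 1.1]
opening: 0.295
```

```bash
python3 st.py 4
```

```text
15.0 tcp [0.4843 0.1637 0.2846] tipz 0.1408 psi 2.588 F [ 0.03 -0.61  1.43] M [-0.178  0.049 -0.013] Mz sd 0.009 axis [0.4825 0.1648]
```

Call:
servo_tool:
  commands:
    - [[0,0,0.4,0,-0.002,0,-1],[0,0,0.8,0,-0.005,0,-1],[0,0,1.2,0.001,-0.007,0,-1],[0,0,1.2,0.001,-0.007,0,-1]]

```text
clock: 15.45
tool_pos: [0.4838, 0.1639, 0.2839]
tcp_rot: [-1.015, -2.972, -0.0]
ft_force: [0.9, -0.3, -1.3]
opening: 0.294
```

```bash
python3 st.py 4
```

```text
15.6 tcp [0.4838 0.1638 0.284 ] tipz 0.1402 psi 2.4835 F [ 0.13 -0.09 -1.17] M [ 0.054 -0.013  0.015] Mz sd 0.026 axis [0.4822 0.1651]
```

Call:
servo_tool:
  commands:
    - [[0,0,0,0,0,0.03,-1],[0,0,0,0,0,0.06,-1],[0,0,0,0,0,0.06,-1]]

```text
clock: 15.95
tool_pos: [0.4841, 0.1637, 0.2826]
tcp_rot: [-1.016, -2.973, 0.0]
ft_force: [-0.1, 0.5, -1.4]
opening: 0.291
```

```bash
python3 st.py 4
```

```text
16.1 tcp [0.4841 0.1637 0.2826] tipz 0.1388 psi 2.4827 F [-0.12 -0.16 -1.  ] M [ 0.014 -0.015  0.01 ] Mz sd 0.032 axis [0.4824 0.165 ]
```

In the slot and free of contact. I'll go about 1.7 mm deeper.

Call:
servo_tool:
  commands:
    - [[0,0,0,0,0,0.03,-1],[0,0,0,0,0,0.055,-1],[0,0,0,0,0,0.055,-1]]

```text
clock: 16.45
tool_pos: [0.4841, 0.1637, 0.2809]
tcp_rot: [-1.016, -2.972, 0.0]
ft_force: [-1.2, -0.4, -0.6]
opening: 0.292
```

```bash
python3 st.py 4
```

```text
16.6 tcp [0.4841 0.1637 0.281 ] tipz 0.1372 psi 2.4826 F [-0.51 -0.06 -1.1 ] M [ 0.031 -0.001 -0.   ] Mz sd 0.032 axis [0.4824 0.165 ]
```

Call:
servo_tool:
  commands:
    - [[0,0,0.7,0,-0.004,0,-1],[0,0,1.4,0.001,-0.009,0,-1],[0,0,2.1,0.001,-0.013,0,-1],[0,0,2.8,0.002,-0.017,0,-1],[0,0,3.5,0.003,-0.021,0,-1],[0,0,4.2,0.005,-0.025,0,-1],[0,0,4.9,0.006,-0.029,0,-1],[0,0,5.6,0.008,-0.033,0,-1],[0,0,6.3,0.01,-0.037,0,-1],[0,0,7,0.013,-0.04,0,-1],[0,0,7,0.013,-0.04,0,-1]]

```text
clock: 17.75
tool_pos: [0.4836, 0.1633, 0.2812]
tcp_rot: [1.862, 2.529, 0.003]
ft_force: [1.6, 1.7, -2.5]
opening: 0.295
```

```bash
python3 st.py 4
```

```text
17.9 tcp [0.4836 0.1633 0.2812] tipz 0.1374 psi 1.8728 F [ 1.93  1.6  -2.99] M [ 0.363 -0.566  0.083] Mz sd 0.011 axis [0.483  0.1653]
```

Call:
servo_tool:
  commands:
    - [[0,0,0.7,0,0,0,-1],[0,0,1.4,0.005,0.005,0,-1],[0,0,2.1,0.01,0.005,0,-1],[0,0,2.8,0.01,0.002,0,-1],[0,0,3.5,0.012,-0.001,0,-1],[0,0,4,0.014,-0.004,0,-1],[0,0,4,0.014,-0.004,0,-1]]

```text
clock: 18.65
tool_pos: [0.483, 0.1633, 0.2812]
tcp_rot: [2.273, 2.168, 0.001]
ft_force: [2.0, 0.7, -1.8]
opening: 0.292
```

```bash
python3 st.py 4
```

```text
18.8 tcp [0.483  0.1633 0.2812] tipz 0.1374 psi 1.5238 F [ 1.95  0.73 -1.91] M [ 0.223 -0.553  0.067] Mz sd 0.018 axis [0.4831 0.1654]
```

Call:
servo_tool:
  commands:
    - [[0,0,0.5,0,-0.003,0,-1],[0,0,1.0,0,-0.006,0,-1],[0,0,1.5,0.001,-0.009,0,-1],[0,0,1.5,0.001,-0.009,0,-1]]

```text
clock: 19.25
tool_pos: [0.4828, 0.1633, 0.2812]
tcp_rot: [2.41, 2.014, 0.001]
ft_force: [2.0, 0.9, -1.5]
opening: 0.295
```

```bash
python3 st.py 5
```

```text
19.45 tcp [0.4828 0.1633 0.2812] tipz 0.1374 psi 1.3927 F [ 2.9   1.53 -2.  ] M [ 0.173 -0.599  0.098] Mz sd 0.019 axis [0.4831 0.1654]
```

Call:
servo_tool:
  commands:
    - [[0,0,0.5,0,-0.003,0,-1],[0,0,1.0,0,-0.006,0,-1],[0,0,1.2,0.001,-0.008,0,-1],[0,0,1.2,0.001,-0.008,0,-1]]

```text
clock: 19.9
tool_pos: [0.4825, 0.1634, 0.2812]
tcp_rot: [2.512, 1.886, 0.001]
ft_force: [2.7, 0.1, -1.1]
opening: 0.292
```

```bash
python3 st.py 5
```

```text
20.1 tcp [0.4825 0.1634 0.2812] tipz 0.1374 psi 1.2877 F [ 2.73  0.38 -1.65] M [ 0.084 -0.747  0.074] Mz sd 0.02 axis [0.4831 0.1654]
```

Call:
servo_tool:
  commands:
    - [[0,0,0.5,0.004,0.01,0,-1],[0,0,1.0,0.004,0.007,0,-1],[0,0,1.0,0.004,0.007,0,-1]]

```text
clock: 20.45
tool_pos: [0.4825, 0.1635, 0.2812]
tcp_rot: [-2.593, -1.774, 0.0]
ft_force: [1.6, 0.2, -0.9]
opening: 0.289
```

```bash
python3 st.py 5
```

```text
20.65 tcp [0.4825 0.1635 0.2812] tipz 0.1374 psi 1.2006 F [ 1.89  0.3  -0.94] M [ 0.059 -0.545  0.078] Mz sd 0.03 axis [0.4833 0.1654]
```

Call:
servo_tool:
  commands:
    - [[0,0,0.5,0,-0.003,0,-1],[0,0,1.0,0,-0.006,0,-1],[0,0,1.0,0,-0.006,0,-1]]

```text
clock: 21.0
tool_pos: [0.4824, 0.1636, 0.2811]
tcp_rot: [2.667, 1.66, -0.0]
ft_force: [1.5, 0.8, -0.3]
opening: 0.294
```

```bash
python3 st.py 5
```

```text
21.2 tcp [0.4823 0.1636 0.2811] tipz 0.1373 psi 1.1135 F [ 1.8  -0.23 -0.42] M [ 0.041 -0.491  0.12 ] Mz sd 0.031 axis [0.4833 0.1654]
```

Call:
servo_tool:
  commands:
    - [[0,0,0.3,0,-0.002,0,-1],[0,0,0.6,0,-0.004,0,-1],[0,0,0.6,0,-0.004,0,-1]]

```text
clock: 21.55
tool_pos: [0.4823, 0.1636, 0.2811]
tcp_rot: [-2.711, -1.588, 0.0]
ft_force: [2.3, 0.7, 0.4]
opening: 0.299
```

```bash
python3 st.py 7
```

```text
21.85 tcp [0.4823 0.1636 0.2811] tipz 0.1373 psi 1.0602 F [2.02 0.15 0.33] M [ 0.024 -0.414  0.143] Mz sd 0.02 axis [0.4833 0.1655]
```

Call:
servo_tool:
  commands:
    - [[0,0,0.3,0,-0.002,-0.005,-1],[0,0,0.6,0,-0.004,-0.01,-1],[0,0,0.6,0,-0.004,-0.01,-1]]

```text
clock: 22.2
tool_pos: [0.4822, 0.1637, 0.2812]
tcp_rot: [2.752, 1.516, -0.0]
ft_force: [0.9, -0.1, -1.2]
opening: 0.294
```

```bash
python3 st.py 7 8;python3 - <<'E'
from h import *
s=cv2.imread("pics/scene8.png")
cv2.imwrite("pics/z10.png",cv2.resize(s[185:255,285:355],(560,560)[:2],interpolation=cv2.INTER_CUBIC)[:600])
E
```

```text
22.5 tcp [0.4822 0.1637 0.2812] tipz 0.1374 psi 1.0077 F [ 1.84  0.16 -1.39] M [ 0.028 -0.537  0.176] Mz sd 0.015 axis [0.4833 0.1654]
```

View pics/z10.png

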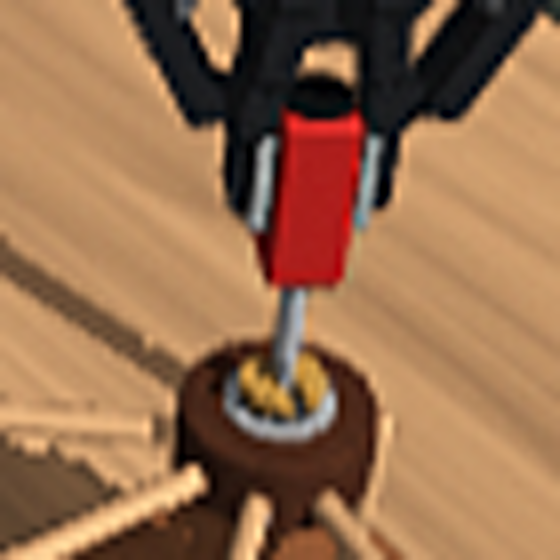

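Call:
servo_tool:
  commands:
    - [[0,0,-0.7,0,0.004,0,-1],[0,0,-1.4,0.001,0.009,0,-1],[0,0,-2.1,0.001,0.013,0,-1],[0,0,-2.7,0.002,0.016,0,-1],[0,0,-3.2,0.003,0.019,0,-1],[0,0,-3.2,0.003,0.019,0,-1]]

```text
clock: 23.15
tool_pos: [0.4827, 0.1634, 0.2813]
tcp_rot: [-2.514, -1.884, 0.0]
ft_force: [2.0, 0.7, -1.6]
opening: 0.294
```

```bash
python3 st.py 5
```

```text
23.35 tcp [0.4827 0.1634 0.2813] tipz 0.1375 psi 1.2862 F [ 2.43  0.01 -1.97] M [-0.008 -0.54   0.029] Mz sd 0.013 axis [0.4833 0.1654]
```

Call:
servo_tool:
  commands:
    - [[0,0,-0.3,0.008,0.02,0,-1],[0,0,-0.5,0.009,0.034,0,-1],[0,0,-0.5,0.009,0.034,0,-1]]

```text
clock: 23.7
tool_pos: [0.4832, 0.1634, 0.2812]
tcp_rot: [-2.47, -1.939, 0.002]
ft_force: [-0.3, -0.1, -0.9]
opening: 0.295
```

```bash
python3 st.py 5
```

```text
23.9 tcp [0.4832 0.1634 0.2812] tipz 0.1374 psi 1.3308 F [-0.82  0.05 -1.25] M [-0.021  0.135 -0.002] Mz sd 0.032 axis [0.4837 0.1655]
```

Unloaded. Next I'll lift straight out.

Call:
servo_tool:
  commands:
    - [[0,0,0,0,0,-0.1,-1],[0,0,0,0,0,-0.25,-1],[0,0,0,0,0,-0.5,-1],[0,0,0,0,0,-1,-1],[0,0,0,0,0,-1.7,-1],[0,0,0,0,0,-1.7,-1]]

```text
clock: 24.55
tool_pos: [0.4858, 0.1638, 0.3367]
tcp_rot: [2.468, 1.937, 0.012]
ft_force: [0.8, -0.5, -0.4]
opening: 0.297
```

```bash
python3 st.py 3 9;python3 - <<'E'
from h import *
s=cv2.imread("pics/scene9.png")
cv2.imwrite("pics/z11.png",cv2.resize(s[185:255,285:355],(560,560)[:2],interpolation=cv2.INTER_CUBIC)[:600])
from station import r
o=r.observe();print(o["joints"])
for ps in(1.33,2.0,0.05):
  ax=np.array([.570,-.2145])-.0021*np.array([1,.06])*-1*-1
  print(ps,rel(o,(.570,-.2145,.32),ps))
E
```

```text
24.65 tcp [0.485  0.1636 0.3349] tipz 0.1911 psi 1.3307 F [ 0.    0.43 -1.07] M [ 0.021 -0.013  0.004] Mz sd 0.026 axis [0.4855 0.1657]
[ 1.56154696e-01  4.66371679e-02  1.66168758e+00 -1.40828444e-05
  1.43337739e+00  3.96236694e-01]
1.33 [-1.0000e-03  1.0000e-03  8.0000e-03 -1.1551e+01  5.7910e+00  4.0300e-01]
2.0 [-1.0000e-03  0.0000e+00 -7.6690e+00 -1.1551e+01  5.7910e+00  4.0300e-01]
0.05 [-1.0000e-03  1.0000e-03  1.4676e+01 -1.1551e+01  5.7910e+00  4.0300e-01]
```

View pics/z11.png

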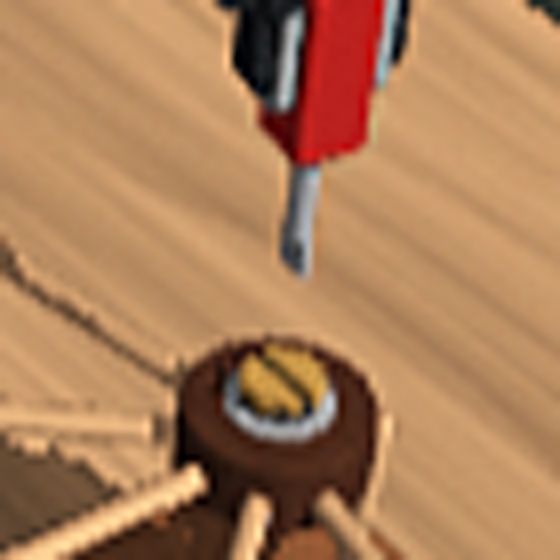

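```bash
python3 snap.py 10 top scene;python3 - <<'E'
from h import *
s=cv2.imread("pics/scene10.png");t=cv2.imread("pics/top10.png")
f=lambda i,c,w:np.clip(1.0*cv2.resize(i[c[1]-w:c[1]+w,c[0]-w:c[0]+w],(400,400),interpolation=cv2.INTER_NEAREST).astype(float)*3,0,255)
cv2.imwrite("pics/z12.png",np.hstack([f(s,(222,200),20),f(t,(350,205),20)]))
E
```

```text
24.7 [0.48364001 0.16340087 0.33210097] 1.3307162607153025 [ 1.56154696e-01  4.66371679e-02  1.66168758e+00 -1.40828444e-05
  1.43337739e+00  3.96236694e-01] [-1.2906956   0.03457393 -0.87160274] [-0.01309358 -0.05184723  0.00107246] 0.2933806220745136[ WARN:0@0.520] global loadsave.cpp:1063 imwrite_ Unsupported depth image for selected encoder is fallbacked to CV_8U.
```

View pics/z12.png

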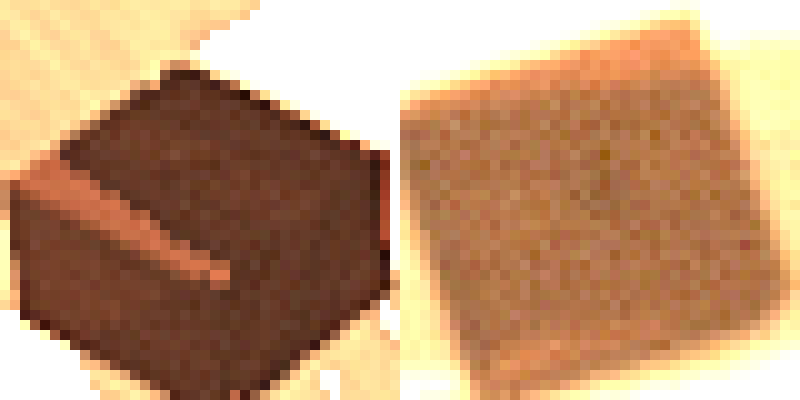

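```bash
python3 - <<'E'
from h import *
import pickle
S,T=pickle.load(open("im0.pkl","rb"))
print(ray(T,(349.5,201.5),.06),proj(T,[.5683,-.2143,.06]),proj(S,[.5683,-.2143,.06]))
s=cv2.imread("pics/scene10.png").astype(float);t=cv2.imread("pics/top10.png").astype(float)
g=t.mean(2); g=cv2.GaussianBlur(g,(0,0),.8); print(g[194:212,338:362].round().astype(int))
g=s.mean(2); print(g[188:206,210:236].round().astype(int))
E
```

```text
[ 0.57371182 -0.21776144  0.06      ] [[348.30175552 203.28763448]] [[221.87550422 196.42481816]]
[[51 50 50 49 48 47 47 45 44 44 44 44 44 43 43 43 43 42 42 42 43 44 45 51]
 [46 46 47 45 44 43 44 44 42 42 43 42 41 41 41 42 42 40 41 42 43 43 43 48]
 [42 43 44 42 41 42 42 42 41 42 41 41 40 40 40 40 41 40 40 41 41 41 42 46]
 [40 41 42 41 41 42 42 40 40 41 39 39 40 39 39 39 40 40 41 41 41 40 41 44]
 [41 42 42 42 42 41 41 40 39 39 39 40 41 40 41 41 41 39 41 42 41 41 41 42]
 [42 43 42 41 41 41 41 41 40 40 40 39 39 40 42 42 42 40 41 43 42 42 42 41]
 [41 42 41 40 41 42 42 41 41 41 40 37 36 39 41 41 42 42 42 42 42 42 42 42]
 [40 41 40 40 41 42 41 40 40 40 39 37 37 39 39 40 42 42 42 42 42 42 42 41]
 [40 41 41 41 41 41 41 40 40 41 40 38 36 38 39 40 42 42 42 42 42 42 42 41]
 [41 42 42 42 41 42 42 42 41 40 39 37 35 37 39 40 41 42 42 41 41 41 41 41]
 [43 42 43 44 42 42 42 42 40 39 39 37 36 37 39 40 40 42 42 41 40 40 41 40]
 [42 43 44 44 42 41 41 42 41 40 39 38 37 37 38 39 40 41 41 40 40 40 40 41]
 [42 42 43 43 43 42 42 42 41 41 40 39 38 38 39 39 40 40 40 39 39 40 41 42]
 [42 41 43 43 43 43 42 41 4
[... 1611 characters left out ...]
26  24  24
   25  27  21  23  25  24  23  20]
 [ 43  42  45  45  38  18  19  22  23  23  26  21  21  21  24  25  23  24
   23  23  25  24  26  24  21  20]
 [ 41  44  41  44  44  34  38  18  23  22  19  22  25  23  20  21  21  23
   22  26  25  25  22  23  21  22]
 [ 32  35  42  44  43  42  47  36  18  20  21  21  23  21  22  24  21  23
   24  24  24  23  23  20  18  22]
 [ 23  25  29  36  43  43  41  44  34  21  20  20  22  23  24  22  23  22
   23  20  23  21  23  22  21  19]
 [ 24  24  21  25  32  36  41  46  42  32  38  18  20  24  19  22  22  19
   22  21  23  22  23  19  22  21]
 [ 25  26  21  22  22  26  31  36  42  45  45  36  37  18  21  23  22  22
   19  18  23  24  21  20  23  21]]
```

```bash
python3 - <<'E'
from station import r
from h import *
r.get_image("top")
o=r.observe();print(o["tool_pos"],psi(o));print(rel(o,(.5678,-.2163,.30),1.3307))
E
```

```text
[0.48320411 0.16334662 0.3311174 ] 1.330712889669432
[-2.400e-02  1.000e-02  0.000e+00 -1.162e+01  5.750e+00  1.035e+00]
```

Call:
servo_tool:
  commands:
    - [[0,0,0,-1.4,0.7,0,-1],[0,0,0,-3,1.4,0,-1],[0,0,0,-4.5,2.2,0,-1],[0,0,0,-6,3,0.2,-1],[0,0,0,-7.5,3.7,0.4,-1],[0,0,0,-9,4.4,0.6,-1],[0,0,0,-10.4,5.1,0.8,-1],[0,0,0,-11.2,5.5,1,-1],[0,0,0,-11.62,5.75,1,-1],[0,0,0,-11.62,5.75,1,-1],[0,0,0,-11.62,5.75,1,-1],[0,0,0,-11.62,5.75,1,-1]]

```text
clock: 26.05
tool_pos: [0.5685, -0.2143, 0.3027]
tcp_rot: [-2.469, -1.942, -0.001]
ft_force: [0.3, 0.0, -1.2]
opening: 0.293
```

```bash
python3 st.py 4 11; python3 - <<'E'
from station import r
from h import *
o=r.observe();print(rel(o,(.5678,-.2163,.30),1.3307),rel(o,(.5678,-.2163,.215),1.3307))
s=cv2.imread("pics/scene11.png")
cv2.imwrite("pics/z13.png",cv2.resize(s[140:210,185:255],(560,560)[:2],interpolation=cv2.INTER_CUBIC)[:600])
E
```

```text
26.2 tcp [ 0.5685 -0.2145  0.3029] tipz 0.1591 psi 1.3329 F [ 0.05  0.3  -0.58] M [ 0.018  0.011 -0.   ] Mz sd 0.036 axis [ 0.569  -0.2124]
[ 0.007  0.     0.02  -0.05  -0.014  0.097] [ 0.007  0.     0.02  -0.05  -0.015  2.93 ]
```

View pics/z13.png

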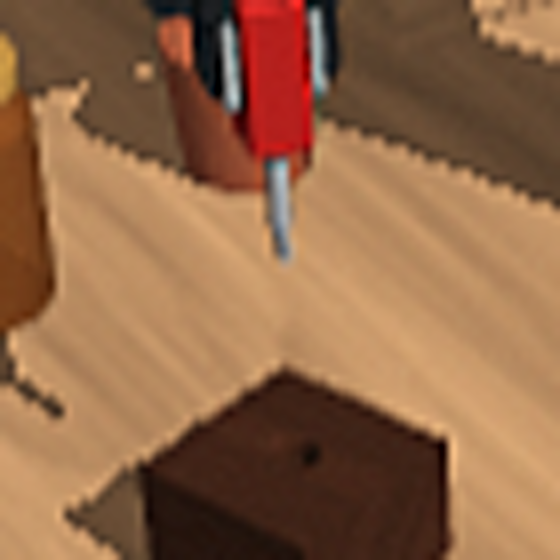

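```bash
python3 - <<'E'
from h import *
s=cv2.imread("pics/scene11.png").astype(float)
c=s[184:214,202:242]; cv2.imwrite("pics/z14.png",np.clip(cv2.resize(c,(800,600),interpolation=cv2.INTER_NEAREST)*4-30,0,255).astype(np.uint8))
E
```

```text
(no output)
```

View pics/z14.png

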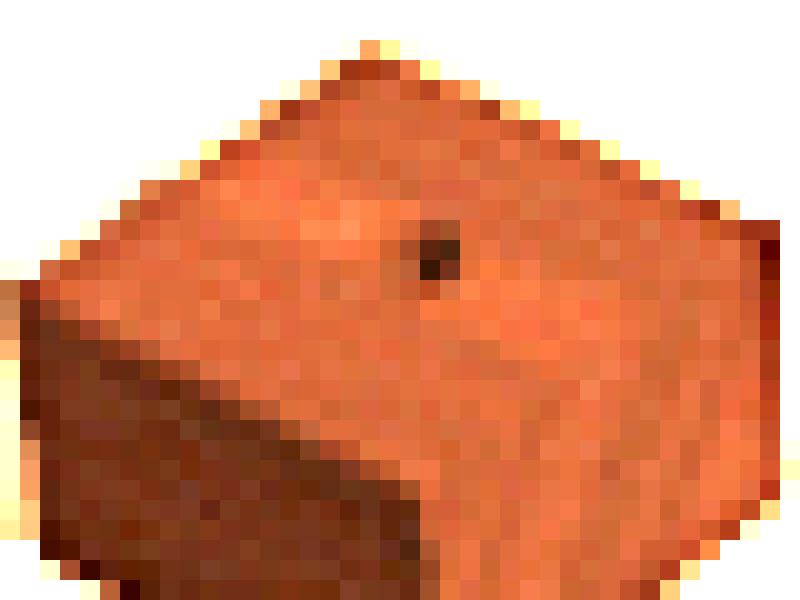

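Call:
servo_tool:
  commands:
    - [[0,0,0,-0.089,-0.013,0,-1],[0,0,0,-0.089,-0.013,1,-1],[0,0,0,-0.089,-0.013,2,-1],[0,0,0,-0.089,-0.013,2.6,-1],[0,0,0,-0.089,-0.013,2.9,-1],[0,0,0,-0.089,-0.013,2.9,-1],[0,0,0,-0.089,-0.013,2.9,-1]]

```text
clock: 26.95
tool_pos: [0.5681, -0.219, 0.2165]
tcp_rot: [2.47, 1.938, 0.001]
ft_force: [0.5, -0.7, -1.7]
opening: 0.292
```

```bash
python3 st.py 4 12; python3 - <<'E'
from h import *
s=cv2.imread("pics/scene12.png")
cv2.imwrite("pics/z15.png",np.clip(cv2.resize(s[165:215,195:245],(600,600)[:2],interpolation=cv2.INTER_NEAREST)[:600].astype(float)*2.5,0,255).astype(np.uint8))
E
```

```text
27.1 tcp [ 0.5683 -0.2191  0.217 ] tipz 0.0732 psi 1.3308 F [ 0.35 -0.11 -1.12] M [-0.02  -0.02  -0.007] Mz sd 0.046 axis [ 0.5688 -0.2171]
```

View pics/z15.png

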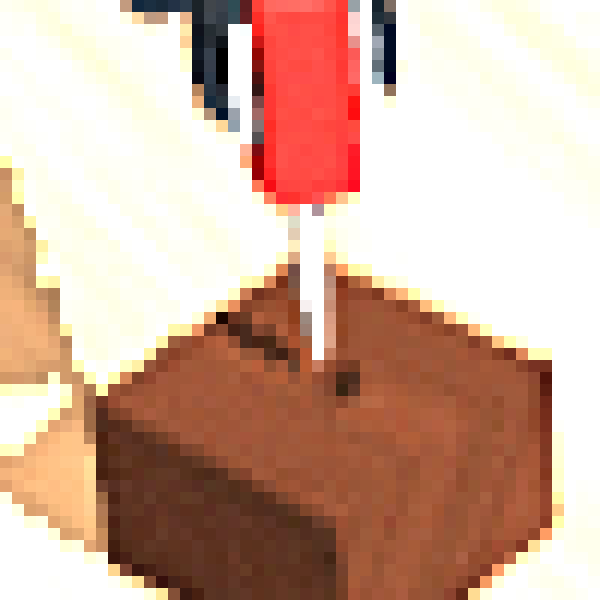

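Call:
servo_tool:
  commands:
    - [[0,0,0,0.06,-0.04,0.1,-1],[0,0,0,0.06,-0.04,0.3,-1],[0,0,0,0.06,-0.04,0.4,-1],[0,0,0,0.06,-0.04,0.4,-1],[0,0,0,0.06,-0.04,0.4,-1]]

```text
clock: 27.65
tool_pos: [0.5666, -0.2166, 0.203]
tcp_rot: [-2.471, -1.939, 0.0]
ft_force: [0.2, 0.0, -0.7]
opening: 0.293
```

```bash
python3 st.py 4 13; python3 - <<'E'
from h import *
s=cv2.imread("pics/scene13.png")
cv2.imwrite("pics/z16.png",np.clip(cv2.resize(s[165:215,195:245],(600,600)[:2],interpolation=cv2.INTER_NEAREST)[:600].astype(float)*2.5,0,255).astype(np.uint8))
E
```

```text
27.8 tcp [ 0.5667 -0.2167  0.2033] tipz 0.0595 psi 1.3307 F [-0.23 -0.34 -1.11] M [-0.01  -0.019  0.023] Mz sd 0.024 axis [ 0.5672 -0.2146]
```

View pics/z16.png

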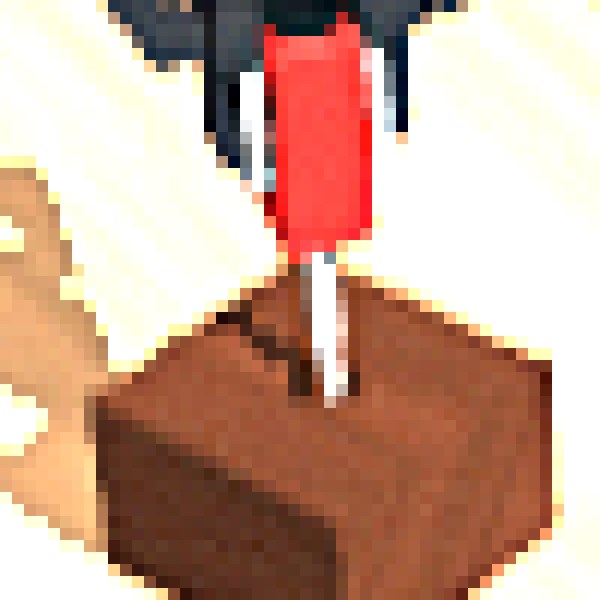

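Call:
servo_tool:
  commands:
    - [[0,0,0,0,0,0.1,-1],[0,0,0,0,0,0.2,-1],[0,0,0,0,0,0.3,-1],[0,0,0,0,0,0.3,-1]]

```text
clock: 28.25
tool_pos: [0.5663, -0.2164, 0.1935]
tcp_rot: [-2.47, -1.939, 0.001]
ft_force: [0.4, 0.7, -1.3]
opening: 0.293
```

```bash
python3 st.py 3
```

```text
28.35 tcp [ 0.5664 -0.2165  0.1938] tipz 0.05 psi 1.3307 F [ 0.01  0.45 -1.38] M [-0.006 -0.015  0.013] Mz sd 0.047 axis [ 0.5669 -0.2145]
```

Call:
servo_tool:
  commands:
    - [[0,0,0,0,0,0.2,-1],[0,0,0,0,0,0.4,-1],[0,0,0,0,0,0.6,-1],[0,0,0,0,0,0.6,-1]]

```text
clock: 28.8
tool_pos: [0.5658, -0.2162, 0.1747]
tcp_rot: [-2.469, -1.938, 0.002]
ft_force: [-0.2, 0.2, -1.4]
opening: 0.291
```

```bash
python3 st.py 3
```

```text
28.9 tcp [ 0.5661 -0.2164  0.1753] tipz 0.0315 psi 1.3307 F [ 0.26 -0.21 -1.09] M [-0.005  0.012 -0.004] Mz sd 0.021 axis [ 0.5666 -0.2143]
```

Sliding freely, with 23.5 mm left.

Call:
servo_tool:
  commands:
    - [[0,0,0,0,0.02,0.2,-1],[0,0,0,0,0.02,0.4,-1],[0,0,0,0,0.02,0.6,-1],[0,0,0,0,0.02,0.7,-1],[0,0,0,0,0.02,0.72,-1],[0,0,0,0,0.02,0.72,-1]]

```text
clock: 29.55
tool_pos: [0.5672, -0.2167, 0.1545]
tcp_rot: [-2.471, -1.939, 0.0]
ft_force: [-0.4, -0.8, -1.2]
opening: 0.295
```

```bash
python3 st.py 4
```

```text
29.7 tcp [ 0.5674 -0.2169  0.1549] tipz 0.0111 psi 1.3307 F [-0.2   0.14 -1.21] M [ 0.02   0.004 -0.012] Mz sd 0.036 axis [ 0.5679 -0.2148]
```

Call:
servo_tool:
  commands:
    - [[0,0,0,0,0,0.04,-1],[0,0,0,0,0,0.08,-1],[0,0,0,0,0,0.09,-1],[0,0,0,0,0,0.09,-1]]

```text
clock: 30.15
tool_pos: [0.5672, -0.2168, 0.152]
tcp_rot: [-2.471, -1.939, 0.0]
ft_force: [0.0, 1.0, -1.3]
opening: 0.291
```

```bash
python3 st.py 4
```

```text
30.3 tcp [ 0.5673 -0.2168  0.152 ] tipz 0.0082 psi 1.3307 F [ 0.11  0.35 -1.38] M [-0.007  0.     0.011] Mz sd 0.024 axis [ 0.5677 -0.2147]
```

Call:
servo_tool:
  commands:
    - [[0,0,0,0,0,0.02,-1],[0,0,0,0,0,0.04,-1],[0,0,0,0,0,0.04,-1],[0,0,0,0,0,0.04,-1]]

```text
clock: 30.75
tool_pos: [0.5674, -0.2168, 0.1519]
tcp_rot: [2.471, 1.939, -0.0]
ft_force: [-1.8, 1.7, 6.5]
opening: 0.296
```

```bash
python3 st.py 4
```

```text
30.9 tcp [ 0.5674 -0.2168  0.1519] tipz 0.0081 psi 1.3308 F [-2.45  1.13  5.57] M [0.217 0.488 0.017] Mz sd 0.033 axis [ 0.5679 -0.2148]
```

Call:
servo_tool:
  commands:
    - [[0,0,0,0,0,-0.02,-0.3],[0,0,0,0,0,-0.02,-0.2],[0,0,0,0,0,-0.02,0],[0,0,0,0,0,-0.02,0.3],[0,0,0,0,0,-0.02,0.3],[0,0,0,0,0,-0.02,0.3],[0,0,0,0,0,-0.02,0.3]]
  newtons: 20

```text
clock: 31.65
tool_pos: [0.5673, -0.2168, 0.1514]
tcp_rot: [-2.471, -1.939, 0.0]
ft_force: [-0.9, -0.4, -0.0]
opening: 0.65
```

Call:
servo_tool:
  commands:
    - [[0,0,0,0,0,-0.5,0.3],[0,0,0,0,0,-1.5,0.3],[0,0,0,0,0,-3,0.3],[0,0,0,0,0,-4.5,0.3],[0,0,0,0,0,-5,0.3],[0,0,0,0,0,-5,0.3]]

```text
clock: 32.25
tool_pos: [0.5689, -0.2176, 0.3066]
tcp_rot: [2.465, 1.934, 0.006]
ft_force: [0.5, -0.2, -0.2]
opening: 0.651
```

```bash
python3 snap.py 14 scene top;python3 - <<'E'
from h import *
s=cv2.imread("pics/scene14.png");t=cv2.imread("pics/top14.png")
f=lambda i,c,w:cv2.resize(i[c[1]-w:c[1]+w,c[0]-w:c[0]+w],(400,400),interpolation=cv2.INTER_CUBIC)
cv2.imwrite("pics/z17.png",np.hstack([f(s,(222,195),30),f(t,(213,226),20)]))
E
```

```text
32.25 [ 0.56894847 -0.21763746  0.3065711 ] 1.330786755735492 [-5.07347708e-01  2.71526170e-01  1.45629385e+00  2.79550399e-05
  1.40451622e+00 -2.67353442e-01] [ 0.51652045 -0.20641227 -0.19446397] [-0.00405739 -0.05374852 -0.0125173 ] 0.6507986815950041
```

View pics/z17.png

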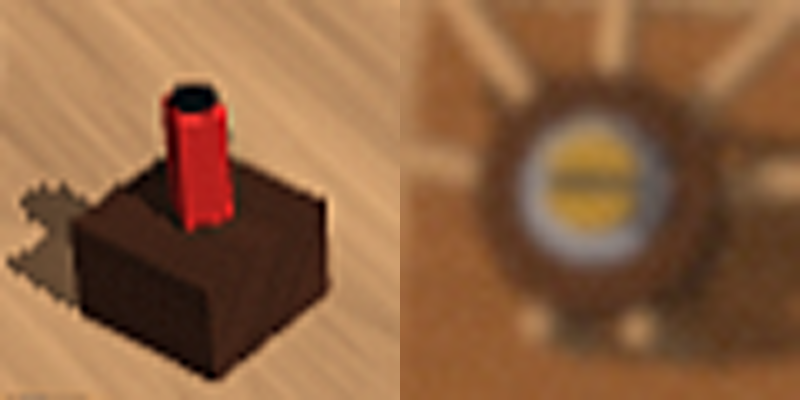

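View pics/scene14.png

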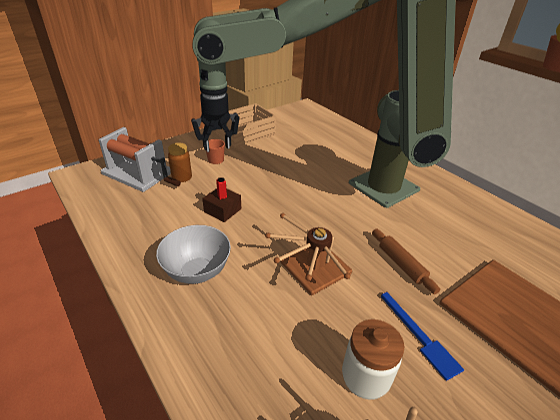

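```bash
cat > fit3.py <<'E'
import io,contextlib
with contextlib.redirect_stdout(io.StringIO()):
    import fit; from fit import *
import sys
from station import r
T1=r.get_image("top"); S1=r.get_image("scene")
for nm,Ti,t0s in(("start",T,(-.5,-.8)),("now",T1,(-1.4,-1.6,-1.8))):
  u,v,w=212,224,6
  D=np.clip(data(Ti,u,v,w),0,90)
  f=lambda p:((cov(Ti,[(head(p[0],p[1],False),1),(slot(p[0],p[1],p[3]),p[4])],u,v,w,abs(p[2]))*p[5]+5-D)**2).sum()
  for t0 in t0s:
    p0=np.array([.482,.1645,.8,t0,.2,75]); sim=np.vstack([p0]+[p0+np.eye(6)[i]*[.003,.003,.3,.2,.3,15][i] for i in range(6)])
    s=minimize(f,p0,method="Nelder-Mead",options=dict(initial_simplex=sim,maxiter=3000));print(nm,s.x.round(4),s.fun)
u,v,w=320,233,7
c=S1["color"][v-w:v+w+1,u-w:u+w+1].astype(int);print((c.sum(2)//3))
E
python3 fit3.py
```

```text
start [ 0.4822  0.1645  0.8877 -0.6341  0.2571 69.2972] 3635.388212752565
start [ 0.4824  0.1646  0.8757 -0.6367  0.2542 69.078 ] 3616.5074198192096
now [ 0.4821  0.1645  0.9211 -1.5592  0.2409 73.1101] 3535.750354647825
now [ 0.4821  0.1645  0.8896 -1.5726  0.2311 72.6615] 3478.341799058291
now [ 0.4821  0.1647  0.888  -1.5759  0.2351 72.5161] 3565.78366739895
[[145 149 151 150 150 127 151 148 149 156 158 159 156 152 148]
 [107 118  98  97  98  68  91  89  90 103 138 138 164 160 156]
 [ 53  59  29  28  28  92 107  80  78  65  83  74 110 143 165]
 [ 40  21  34  86  39  88 122 133 129 119 110  44  39  81 115]
 [ 48  28  88 134 112  54  69 116 142 139 140 116  70  33  45]
 [ 36  63 105 143 141 114  75  67 115 139 138 142  89  36  41]
 [ 54  78 102 141 139 138 124  77  68 104 139 139 131  58  43]
 [ 86  84  76 108 141 138 139 126  68  56 104 139 152  92  38]
 [ 90  88  35  63 106 129 127 144 124  74  48 124 160 160  39]
 [117  82  30  31  75 111  98  98 136 112  38 117 173 189  40]
 [ 93 135 145  64  43  59  63  42  94  90  31 133 176 163  39]
 [ 40 108 174 153 101 104  57  51  87  87 132 164 182 104  42]
 [ 37  38 103 142 159 163 146 146 156 154 181 139 127  48  40]
 [ 44  38  38  66 107 117 136 140 137 138 128  69  53  41  45]
 [ 46  45  40  36  34  42  59  65  63  65  51  39  44  47  47]]
```

```bash
python3 - <<'E'
from h import *
import pickle
S,T=pickle.load(open("im0.pkl","rb"))
from station import r
S1=r.get_image("scene")
for t in(-1.35,-1.45,-1.57,-1.7,-1.8,-.5,-.6,-.7,-.8,-.9):
    d=.01*np.array([np.cos(t),np.sin(t),0]);a=proj(S,np.array([[.4825,.1648,.14]])+d)[0];b=proj(S,np.array([[.4825,.1648,.14]])-d)[0]
    print(t,(b-a).round(2),np.arctan2(*(b-a)[::-1]).round(3))
for I in(S,S1):
    g=I["color"][226:242,310:332].astype(int).sum(2)//3;print(g)
E
```

```text
-1.35 [6.08 3.39] 0.509
-1.45 [5.61 3.74] 0.588
-1.57 [4.98 4.11] 0.691
-1.7 [4.21 4.45] 0.813
-1.8 [3.57 4.66] 0.917
-0.5 [ 7.3  -0.53] -0.072
-0.6 [ 7.44 -0.03] -0.004
-0.7 [7.49 0.47] 0.063
-0.8 [7.47 0.97] 0.129
-0.9 [7.38 1.45] 0.194
[[132 128 131 141 145 146 146 147 124 145 145 146 152 155 155 153 149 146
  143 144 142 132]
 [136 138 136 103 115  95  93  91  63  85  86  86 100 135 136 159 157 152
  145 145 145 141]
 [147 111  93  51  58  28  24  56 101  97  99  99  45  80  73 109 141 160
  155 148 144 145]
 [107  58  38  42  19  31 108 119 137 135 135 135 106 110  45  40  78 113
  142 157 148 146]
 [ 47  39  30  30   7  65 140 134 130 128 127 128 132 138  91  34  34  43
   79 144 158 148]
 [ 41  45  14  22  59  99 125 118 116 118 118 116 119 122 118  55  35  39
   33  79 124 157]
 [ 41  48  35  54  87  91 131 125 123 122 122 122 123 125 125 124  57  40
   41  34  56 162]
 [ 42  27  25  81  89  54 120 136 131 130 131 131 131 131 122 159  89  39
   43  42  32 126]
 [ 43  31  27  86  84  24  90 129 131 131 128 129 129 123 112 158 155  37
   42  44  37  60]
 [ 44  41  33 116  81  2
[... 1416 characters left out ...]
5 126  73  51 125 162 159  38
   44  46  39  60]
 [ 42  42  39 119  84  28  33  76 110  95  99 134 112  36 118 173 188  39
   44  47  43  33]
 [ 41  41  37  91 135 144  63  45  62  64  43  92  91  33 133 177 164  39
   41  45  42  32]
 [ 46  43  39  39 108 175 154 101 102  58  52  88  88 132 161 182 105  42
   45  47  44  34]
 [ 49  46  43  36  37 104 142 159 163 146 147 154 154 180 138 127  49  39
   46  47  43  35]
 [ 46  47  46  44  38  37  65 107 116 138 141 138 140 129  71  52  41  43
   44  46  46  38]
 [ 33  43  47  46  45  39  37  35  42  60  64  61  67  53  38  46  47  48
   44  46  49  30]
 [ 20  30  40  48  49  46  43  41  40  40  40  38  40  42  45  47  49  48
   52  48  42  39]]
```

```bash
python3 - <<'E'
from station import r
print(r.job_done()); print(r.observe()["clock"])
E
```

```text
the job is handed in; nothing more can be done
None
the job is handed in; nothing more can be done
```

I tightened the screw to its stop and put the screwdriver back in its block. I handed the job in at about 32.5 s; the hand-in reports no verdict.

- **Finding the slot:** I rested the blade on the head with about 2.5 N. A clockwise turn of about 0.28 rad dropped it into the slot, and the contact force fell to zero.
- **Turning the screw:** It turned at a steady torque of about 0.08 N m. At the end the torque rose evenly, 0.12, 0.14 and then 0.18 N m, which I read as the stop. That is about 0.22 rad of bushing twist, below the 0.35 limit. Downward force never exceeded about 3 N, so the head was not squashed. I then backed off the twist and lifted out with no load.
- **Putting it back:** The screwdriver slid freely into the hole and seated with its end at 8.1 mm height, where 8 mm is expected. After release, the picture shows it upright with the handle down on the block. The loose objects visible in the last picture look where they were, and the gripper is clear.

**Disagreements:**
- **Slot angle:** The two cameras differ on how far the slot turned: about 0.94 rad from the top and about 1.0 rad from the scene view. The wrist turned about 0.1–0.18 rad more than slot play and bushing twist explain. I put that down to give in the grip, and the rate at which the torque rose fits that.
- **Driver position:** The two cameras also differed by about 4 mm on where the screwdriver stood. I settled that using the robot's own readings.

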